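# Close and lock the lamp cover of a UV detector after a lamp change

## Robot

A 6-joint arm with a two-finger parallel gripper is mounted at the origin on the work surface. World frame = base frame: x ahead of the robot, y to its left, z up, the work surface at z = 0. Lengths are in m, angles in rad, forces in N, time in s.
With the tool pointing down it reaches from about 0.275 to 0.825 m from the base axis. Payload 5.2 kg.
Tool frame: the origin (TCP) lies at the very end of the fingers, on their centre line; the grasp point (between the pads) lies ctrl.grip_depth behind it (ctrl.grip_depth is the distance from the TCP to the grasp point, in m); z points along the fingers, y is the direction in which the jaws open and shut (so a half turn about z gives the same grasp; the last joint's range is limited). The gripper opens to 93 mm and grips with 3 to 60 N. Pads are 15 mm wide; open, the fingers measure 128 mm over their backs; the gripper's body (75 mm by 188 mm) begins 65 mm behind the grasp point.
Start: joints at [0.956, 0.259, 1.535, -0, 1.348, -0.203], TCP at [0.22, 0.504, 0.219] pointing down, gripper open.
Joint ranges: [-3.14, 3.14], [-0.91, 2.08], [0.19, 2.58], [-1.22, 4.36], [0.22, 2.71], [-3.12, 3.12]. Speed limits (rad/s): [2.57, 2.57, 3.14, 3.14, 3.14, 3.14].

## Interface

Orientations are given as a 3x3 rotation matrix whose columns are the frame's x, y, z axes.
In Python, from bench import ctrl gives the robot as it stands.
- The arm moves only by the tool move_arm, never from a script. Its argument "deltas" is a list of rows, each an object with "dp": the shift along the tool's x, y, z in m, a list of three; "yaw": the turn about the tool's z in degrees. A call has exactly 5 rows; each row is the pose to reach, as a shift and turn from the pose measured when the call began, along the tool's axes at that moment; what a row does not reach only later rows make up. A row lasts 1/12 s, in which the tool goes at most 41.7 mm and 7.16 degrees, less where a joint would pass 70% of its speed; a pose out of reach is approached as far as the arm can. A call with a gripper value outside its range is refused whole. "fingers" is the closure, from -1 (fully open) to 1 (shut), set as the call begins (left out, the last holds). The fingers move at their own pace and stop on an object; the grip force is fixed at half the most. Time passes only in rows, so rows that repeat a pose let the fingers close, or fill a call up. It gives the time, the measured TCP pose, the force and the opening at its end, in the units of the state.
- ctrl.observe(): the state, without advancing time (a new reading comes with each control period).
- ctrl.read_camera(name): name is "scene" or "side" or "wrist"; returns the picture (400x640x3 uint8, blue, green, red); there is no depth.
- ctrl.camera_info(name): a dict with "fovy" (degrees; the focal length in pixels is half the picture's height over the tangent of half this angle, whatever the lens; pixels are square), "cx", "cy" (the principal point, pixels), "k1" (the pictures are not rectified: a ray, as slopes to the right and down, at radius r is drawn at 1 + k1 r^2 times it, then the intrinsics apply), "cam_to_world" (4x4, takes a point from camera to world coordinates); the wrist camera has in their place "T_tool_cam" (4x4, takes a point from camera to tool coordinates, whose origin is the TCP and whose axes are the flange's). Camera axes: x right, y down, z forward; pixel columns grow to the right and rows downward; lengths in m; the calibration is good to about 2 mm. A picture is of the moment at which its call begins: read the wrist's pose just before it. camera_info takes no time and is no camera call.
- ctrl.job_done(): hands the job in, once; it reports no verdict.
The state is a dict: "time": time; "joint_positions": joint angles; "dq": joint speeds; "tau": joint torques, N m; "ee_pos": TCP position; "ee_rot": TCP orientation; "ft_force": force on the tool from outside, world axes, zero at the start; "moment": the same for the moment, N m; "finger_gap": finger opening in m.
Only numpy, scipy, OpenCV 4.12 (cv2) and the standard library are available. Lean on these libraries where they do the work, as an engineer would, in place of code of your own. Each camera call takes 0.05 s, during which the arm holds its last target. There are 200 camera calls.

## Task

The lamp in the UV detector has been changed and its hinged cover is still standing open: lower the cover gently by its handle all the way down and let go of it. Then take the big flat-bladed driver from the tool stand, seat its blade in the slotted quarter-turn fastener on the cover and turn it clockwise until it stops, keeping the blade in the slot while it turns. Put the driver back upright in its hole in the stand, and leave everything else on the bench where it is.

Things in the scene. Friction and masses are not known exactly. Their poses are not given: they have to be found in the camera images.
- detector: UV detector of a chromatography system, a beige box 390 mm deep (x), 230 wide (y), 135 high, fixed to the bench; origin under its centre, its front (display) looks along its own -x, towards the robot. The lamp well in the front half of its top has the hinged cover.
- cover (a joint): Lamp cover's angle, rad: 0 = shut, level on its stop; 1.57 upright; 1.92 fully open, leaning back. Folded sheet 128 x 132 mm, 0.35 kg, hinged at its rear edge along the detector's y; shut, its top is 150 mm above the bench. Slight hinge drag (0.08 N m) holds it only near upright: below about 1.2 rad it falls shut if let go.
- cover_hinge (a point): Middle of the cover's hinge line, 141 mm above the bench; axes turn with the cover: y along the hinge (= the detector's y), the cover reaches 132 mm along -x from here, z out of its outer face.
- cover_handle (a point): Middle of the black T handle's cross-bar, 14 mm thick, 36 mm long, along the cover's y (parallel to the hinge); its two flat ends can be pinched. 34 mm off the outer face on a 12 mm stem, at (-112, 0, 43) mm in the frame of cover_hinge; the cover's free edge is 20 mm beyond it. Axes as cover_hinge.
- slot (a point): Middle of the floor of the slot in the fastener's head; x along the slot, z out of the cover. Steel head of 24 mm diameter; slot right across it, 4 mm wide, 5 mm deep, its upper half flared to 6.4 mm. At the front right corner of the cover, at (-112, -44, 11.5) mm in the frame of cover_hinge; slot floor 152.5 mm above the bench when shut.
- fastener (a joint): Turn of the quarter-turn fastener in rad, growing clockwise seen from outside the cover (from above when shut): 0 = open (slot along the detector's x), 1.571 = locked, against its stop (slot along the detector's y). It turns with a drag of 0.08 N m and stays where it is left.
- driver: Big flat-bladed driver, 0.12 kg: blade 12 mm wide, 2 mm thick; 8 mm shaft; grey square handle 26 x 26 mm from 60 to 135 mm above the blade's edge (cap to 140). Origin at the middle of the blade's edge, z up to the handle, x along the blade's width, y across it; handle flats square to x and y. Hangs upright in a hole of the stand, shoulder on the plate, edge 25 mm above the bench.
- stand: Tool stand, a bent aluminium rack fixed to the bench: a plate 150 (x) x 56 mm (y) and 6 mm thick, top face 85 mm above the bench, with two 19 mm through holes 75 mm apart along its x. Origin under its centre.
- hole_a (a point): Middle of the hole at the stand's -x end, level with the plate's top face.
- hole_b (a point): Middle of the hole at the stand's +x end, level with the plate's top face.
- nutdriver: Slim round-handled nut driver in the other hole of the stand: handle 22 mm thick, 65 mm high over the plate. Not needed. Origin at the lower end of its shaft, 35 mm above the bench.
- tube_rack: White rack of 200 x 100 mm with blue-capped tubes, 94 mm high, origin under its centre. Stands on the side of the detector where the stand is not.
- lamp_box: Open cardboard box of 130 x 80 x 40 mm with the spent lamp, origin under its centre.
- vial0: Small vial, 28 mm thick, 58 mm high, origin under its centre.
- vial1: Another such vial.
- reagent_bottle: Blue-capped glass bottle, 70 mm thick, 140 mm high, origin under its centre.
Not all that is in view belongs to the job. Leave any pink or red look-alike of the driver alone.

How it is judged:
By the outcome, as a careful person would: the job done as asked, in the order asked, and still so for the second after the job is handed in, with the robot touching nothing.
It also fails if it takes over 72 s, if anything falls off the work surface, if the arm or the gripper's body presses on something with over 40 N, if the wrist force passes 120 N, or if a joint passes its speed limit or range.

## Working session

There is one attempt and no reset: what is moved stays moved. The work goes in short steps, Python scripts to look and compute and a tool call to move; the robot and the scene stay as the last step left them, time stands still between calls to the robot, and variables do not carry over. Pictures are saved under pics/ and viewed, about 8 in all and at most 12, crops included, and the job is handed in when it is done.

Besides the shell and the picture viewer there is one more tool, called after ">>>" by a JSON object that holds its "api" and its "payload". move_arm: Moves the arm, as the interface text tells. Its arguments: {"type":"object","properties":{"deltas":{"type":"array"},"fingers":{"type":"number"}},"required":["deltas"]}

```bash
ls; mkdir -p pics; cat > h.py <<'E'
import numpy as np, cv2
from bench import ctrl
def K(n):
    i=ctrl.camera_info(n); f=200/np.tan(np.radians(i["fovy"])/2); return i,f
def T(n):
    i,f=K(n)
    if "cam_to_world" in i: return np.array(i["cam_to_world"])
    s=ctrl.observe(); M=np.eye(4); M[:3,:3]=s["ee_rot"]; M[:3,3]=s["ee_pos"]; return M@np.array(i["T_tool_cam"])
def ray(n,px,M=None):
    i,f=K(n); M=T(n) if M is None else M
    d=(np.array(px,float)-[i["cx"],i["cy"]])/f; u=d.copy()
    for _ in range(20): u=d/(1+i["k1"]*(u@u))
    return M[:3,3],M[:3,:3]@np.r_[u,1]
def onz(n,px,z,M=None):
    o,d=ray(n,px,M); return o+d*(z-o[2])/d[2]
def proj(n,P,M=None):
    i,f=K(n); M=T(n) if M is None else M
    c=np.linalg.inv(M)@np.r_[P,1]; u=c[:2]/c[2]; return u*(1+i["k1"]*(u@u))*f+[i["cx"],i["cy"]]
def tri(obs):
    A=np.zeros((3,3));b=np.zeros(3)
    for o,d in obs:
        d=d/np.linalg.norm(d);Q=np.eye(3)-np.outer(d,d);A+=Q;b+=Q@o
    return np.linalg.solve(A,b)
def snap(n,name):
    M=T(n); im=ctrl.read_camera(n); cv2.imwrite(f"pics/{name}.png",im); np.save(f"pics/{name}.npy",M); return im
E
python3 - <<'E'
from h import *
np.set_printoptions(precision=4,suppress=True)
for n in ["scene","side"]:
    snap(n,n+"0"); print(n,ctrl.camera_info(n))
snap("wrist","wrist0"); print(ctrl.camera_info("wrist")); print(ctrl.observe(), ctrl.grip_depth)
E
```

```text
pics
scene {'fovy': 47.25982887945172, 'cx': 318.737653734163, 'cy': 200.186331904988, 'k1': -0.08517659820377246, 'cam_to_world': array([[-0.8082,  0.4743, -0.349 ,  0.9404],
       [ 0.5887,  0.6669, -0.4569,  0.5363],
       [ 0.016 , -0.5747, -0.8182,  1.0824],
       [ 0.    ,  0.    ,  0.    ,  1.    ]])}
side {'fovy': 49.639143606995, 'cx': 324.64374794176683, 'cy': 203.01208410780902, 'k1': -0.10695257972061907, 'cam_to_world': array([[ 0.8176, -0.2963,  0.4937, -0.1105],
       [-0.5758, -0.4161,  0.7038, -0.9389],
       [-0.0031, -0.8597, -0.5108,  0.8362],
       [ 0.    ,  0.    ,  0.    ,  1.    ]])}
{'fovy': 61.991952845630124, 'cx': 316.6312169199504, 'cy': 198.7439417514855, 'k1': -0.031636143933542624, 'T_tool_cam': array([[ 0.0007, -0.9693, -0.2459,  0.0671],
       [ 1.    ,  0.0006,  0.0002,  0.0004],
       [-0.    , -0.2459,  0.9693, -0.1662],
       [ 0.    ,  0.    ,  0.    ,  1.    ]])}
{'time': 0.15, 'joint_positions': array([ 0.9562,  0.2592,  1.5358,  0.    ,  1.348 , -0.2028]), 'dq': array([-0.001 , -0.0029, -0.0027, -0.0009, -0.0028,  0.0002]), 'tau': array([  0.0028, -43.7648, -28.4235,   0.0718,   0.0381,  -0.0001]), 'ee_pos': array([0.2199, 0.5037, 0.218 ]), 'ee_rot': array([[-0.9164,  0.4003, -0.0008],
       [ 0.4003,  0.9164, -0.0011],
       [ 0.0003, -0.0014, -1.    ]]), 'ft_force': array([-0.2394,  0.3814,  0.1158]), 'moment': array([-0.0438, -0.0183, -0.0042]), 'finger_gap': 0.09298894277789861} 0.0188
```

View pics/scene0.png

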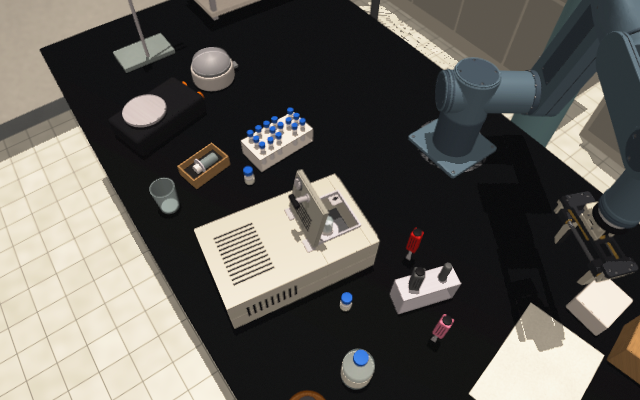

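View pics/side0.png

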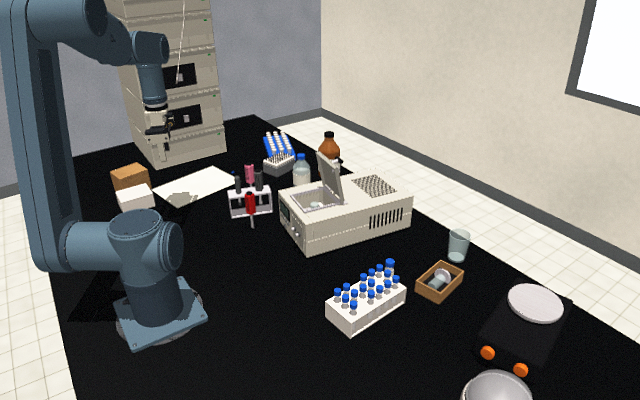

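Scene view shows the detector around (290,245), open cover and T handle near (296,202), stand at (425,290) with the driver probably at (417,278), and red/pink decoys at (415,240) and (443,327). I'll zoom in for the corners.

```bash
python3 - <<'E'
import cv2,numpy as np
a=cv2.imread("pics/scene0.png")[155:335,185:475]; b=cv2.imread("pics/side0.png")[130:260,220:420]
a=cv2.resize(a,(800,497),interpolation=cv2.INTER_CUBIC)
cv2.imwrite("pics/sc1.png",a); cv2.imwrite("pics/si1.png",cv2.resize(b,(800,520),interpolation=cv2.INTER_CUBIC))
print(800/290)
E
```

```text
2.7586206896551726
```

View pics/sc1.png

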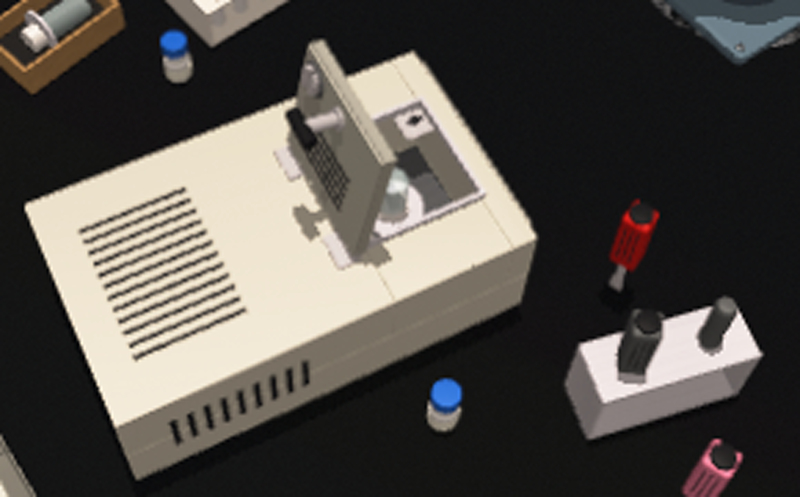

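View pics/si1.png

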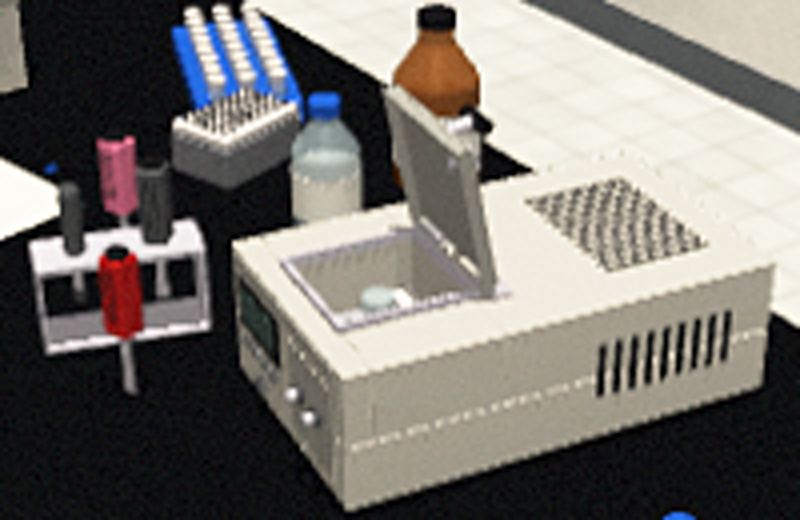

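```bash
python3 - <<'E'
from h import *
np.set_printoptions(precision=4,suppress=True)
S=lambda x,y:(185+(x+.5)/2.7586-.5,155+(y+.5)/2.7586-.5); D=lambda x,y:(220+(x+.5)/4-.5,130+(y+.5)/4-.5)
P={}
for k,p in dict(FL=(536,238),FR=(413,52),RL=(113,425),RR=(26,205)).items(): P[k]=onz("scene",S(*p),.135); print(k,P[k])
for k,p in dict(FL=(233,240),FR=(345,380),RR=(775,265)).items(): print("side",k,onz("side",D(*p),.135))
c=(P['FL']+P['FR']+P['RL']+P['RR'])/4
ax=(P['RL']+P['RR']-P['FL']-P['FR']); ay=(P['FL']+P['RL']-P['FR']-P['RR'])
print(c,np.degrees(np.arctan2(ax[1],ax[0])),np.degrees(np.arctan2(-ay[0],ay[1])))
print("driver",onz("scene",S(650,318),.165),onz("side",D(153,163),.165))
for p in [(563,378),(738,302),(763,353),(585,346)]: print("stand",onz("scene",S(*p),.085))
for p in [(28,240),(205,222),(212,238),(35,265)]: print("stand side",onz("side",D(*p),.085))
print("handle",tri([ray("scene",S(300,128)),ray("side",D(477,120))]), "nut",onz("scene",S(722,303),.15),onz("side",D(68,186),.15))
E
```

```text
FL [0.4889 0.1873 0.135 ]
FR [ 0.4518 -0.0384  0.135 ]
RL [0.8718 0.1233 0.135 ]
RR [ 0.8333 -0.0992  0.135 ]
side FL [0.49  0.19  0.135]
side FR [ 0.451  -0.0423  0.135 ]
side RR [ 0.8303 -0.1041  0.135 ]
[0.6615 0.0432 0.135 ] -9.266416478562196 -9.576009583776989
driver [0.4762 0.3098 0.165 ] [0.4766 0.3039 0.165 ]
stand [0.5356 0.2879 0.085 ]
stand [0.3604 0.3253 0.085 ]
stand [0.3783 0.3737 0.085 ]
stand [0.5004 0.2764 0.085 ]
stand side [0.3815 0.3789 0.085 ]
stand side [0.5289 0.3152 0.085 ]
stand side [0.5192 0.2848 0.085 ]
stand side [0.3677 0.3329 0.085 ]
handle [0.6363 0.0469 0.2601] nut [0.4099 0.3317 0.15  ] [0.4081 0.3351 0.15  ]
```

>>> {"api": "move_arm", "payload": {"deltas": [{"dp":[0,0,-0.035],"yaw":-3},{"dp":[0,0,-0.07],"yaw":-6},{"dp":[0,0,-0.1],"yaw":-9},{"dp":[0,0,-0.14],"yaw":-12},{"dp":[0,0,-0.15],"yaw":-14.2}]}}

```text
time: 0.57
ee_pos: [0.2208, 0.505, 0.3742]
ee_rot: [[-0.987, 0.161, 0.004], [0.161, 0.987, 0.006], [-0.003, 0.007, -1.0]]
ft_force: [0.1, 0.3, 0.5]
finger_gap: 0.093
```

>>> {"api": "move_arm", "payload": {"deltas": [{"dp":[-0.137,-0.095,0]},{"dp":[-0.137,-0.095,0]},{"dp":[-0.137,-0.095,0]},{"dp":[-0.137,-0.095,0]},{"dp":[-0.137,-0.095,0]}]}}

```text
invalid input at $.deltas[0]: expected keys dp, yaw
```

>>> {"api": "move_arm", "payload": {"deltas": [{"dp":[-0.137,-0.095,0]},{"dp":[-0.137,-0.095,0]},{"dp":[-0.137,-0.095,0]},{"dp":[-0.137,-0.095,0]},{"dp":[-0.137,-0.095,0]}]}}

```text
invalid input at $.deltas[0]: expected keys dp, yaw
```

```bash
cat > st.py <<'E'
from h import *
import sys
np.set_printoptions(precision=4,suppress=True)
s=ctrl.observe(); R=np.array(s["ee_rot"]); print("t",s["time"],"p",s["ee_pos"],"yaw_y",np.degrees(np.arctan2(R[1,1],R[0,1])),"tilt",R[:2,2],"f",s["ft_force"],"gap",s["finger_gap"],"q",s["joint_positions"])
if len(sys.argv)>3:
    print("tool delta",R.T@(np.array(sys.argv[1:4],float)-s["ee_pos"]))
E
python3 st.py 0.70 0.04 0.37
```

```text
t 0.5667 p [0.2208 0.505  0.3742] yaw_y 80.762257851368 tilt [0.0041 0.0059] f [0.1311 0.2749 0.4875] gap 0.09298166426600712 q [ 0.9563  0.2019  1.2383  0.      1.6942 -0.4533]
tool delta [-0.5477 -0.3821  0.0034]
```

>>> {"api": "move_arm", "payload": {"deltas": [{"dp":[-0.034,-0.024,0],"yaw":0},{"dp":[-0.068,-0.048,0],"yaw":0},{"dp":[-0.1,-0.071,0],"yaw":0},{"dp":[-0.137,-0.095,0],"yaw":0},{"dp":[-0.165,-0.115,0],"yaw":0}]}}

```text
time: 0.98
ee_pos: [0.3663, 0.3633, 0.3738]
ee_rot: [[-0.987, 0.16, 0.004], [0.16, 0.987, 0.006], [-0.003, 0.006, -1.0]]
ft_force: [0.4, 0.7, -0.1]
finger_gap: 0.0929
```

>>> {"api": "move_arm", "payload": {"deltas": [{"dp":[-0.034,-0.024,0],"yaw":0},{"dp":[-0.068,-0.048,0],"yaw":0},{"dp":[-0.1,-0.071,0],"yaw":0},{"dp":[-0.137,-0.095,0],"yaw":0},{"dp":[-0.165,-0.115,0],"yaw":0}]}}

```text
time: 1.4
ee_pos: [0.5122, 0.2213, 0.3732]
ee_rot: [[-0.987, 0.161, 0.004], [0.161, 0.987, 0.005], [-0.003, 0.006, -1.0]]
ft_force: [0.9, 0.5, 0.3]
finger_gap: 0.093
```

>>> {"api": "move_arm", "payload": {"deltas": [{"dp":[-0.034,-0.024,0],"yaw":0},{"dp":[-0.068,-0.048,0],"yaw":0},{"dp":[-0.1,-0.071,0],"yaw":0},{"dp":[-0.137,-0.095,0],"yaw":0},{"dp":[-0.165,-0.115,0],"yaw":0}]}}

```text
time: 1.82
ee_pos: [0.658, 0.079, 0.3723]
ee_rot: [[-0.987, 0.162, 0.003], [0.162, 0.987, 0.005], [-0.002, 0.006, -1.0]]
ft_force: [0.5, 0.8, 0.4]
finger_gap: 0.0931
```

```bash
python3 st.py 0.70 0.04 0.37
```

```text
t 1.8167 p [0.658  0.079  0.3723] yaw_y 80.67984088048162 tilt [0.0031 0.0052] f [0.532  0.8201 0.3565] gap 0.09310205095288877 q [-0.0515  0.4306  0.9258  0.0055  1.7824 -1.4584]
tool delta [-0.0478 -0.0317  0.0022]
```

>>> {"api": "move_arm", "payload": {"deltas": [{"dp":[-0.03,-0.02,0],"yaw":0},{"dp":[-0.048,-0.032,0],"yaw":0},{"dp":[-0.048,-0.032,0],"yaw":0},{"dp":[-0.048,-0.032,0],"yaw":0},{"dp":[-0.048,-0.032,0],"yaw":0}]}}

```text
time: 2.23
ee_pos: [0.6997, 0.0403, 0.3719]
ee_rot: [[-0.987, 0.162, 0.002], [0.162, 0.987, 0.006], [-0.001, 0.006, -1.0]]
ft_force: [-0.0, -0.5, -0.8]
finger_gap: 0.0928
```

```bash
python3 - <<'E'
from h import *
import cv2
im=snap("wrist","w1"); cv2.imwrite("pics/w1v.png",cv2.resize(im,(800,500),interpolation=cv2.INTER_CUBIC))
E
python3 st.py
```

```text
t 2.2833 p [0.6995 0.0408 0.3725] yaw_y 80.74124284073119 tilt [0.0031 0.0057] f [ 0.0948 -0.0309  0.0734] gap 0.09291756768714611 q [-0.1037  0.5161  0.7909  0.0062  1.8321 -1.5113]
```

View pics/w1v.png

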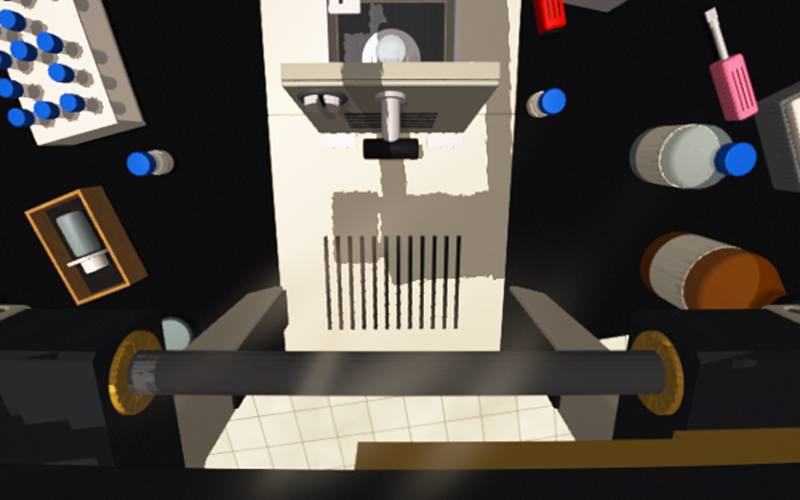

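```bash
cat > fit.py <<'E'
from h import *
from scipy.optimize import least_squares
np.set_printoptions(precision=4,suppress=True)
M=np.load("pics/w1.npy")
S=lambda x,y:(185+(x+.5)/2.7586-.5,155+(y+.5)/2.7586-.5); D=lambda x,y:(220+(x+.5)/4-.5,130+(y+.5)/4-.5)
W=lambda x,y:(x/1.25,y/1.25)
obs=[("wrist",W(364,149),(-.112,-.018,.043)),("wrist",W(420,149),(-.112,.018,.043)),
("wrist",W(282,82),(-.132,-.064,.009)),("wrist",W(500,82),(-.132,.064,.009)),
("wrist",W(320,132),(0,-.064,.009)),("wrist",W(464,132),(0,.064,.009)),
("scene",S(300,128),(-.112,0,.043)),("side",D(477,120),(-.112,0,.043))]
def pose(v,L):
    hx,hy,th,ps=v; c,s=np.cos(th),np.sin(th); a=np.array(L)
    l=np.array([a[0]*c+a[2]*s,a[1],-a[0]*s+a[2]*c]); C,Sn=np.cos(ps),np.sin(ps)
    return np.array([hx+C*l[0]-Sn*l[1],hy+Sn*l[0]+C*l[1],.141+l[2]])
if __name__=="__main__":
    Ms={"wrist":M,"scene":None,"side":None}
    f=lambda v:np.concatenate([proj(n,pose(v,L),Ms[n])-np.array(p) for n,p,L in obs])
    r=least_squares(f,[.62,.05,1.4,-.163],loss="soft_l1"); v=r.x
    print(v,np.degrees(v[3])); print(r.fun.reshape(-1,2))
    print("bar",pose(v,(-.112,0,.043)),"closed bar",pose([v[0],v[1],0,v[3]],(-.112,0,.043)),"slot",pose([v[0],v[1],0,v[3]],(-.112,-.044,.0115)))
    print("bar tri",tri([ray("scene",S(300,128)),ray("side",D(477,120)),ray("wrist",W(392,149),M)]))
E
python3 fit.py
```

```text
[ 0.6151  0.0523  1.378  -0.1615] -9.250787160018808
[[ 0.0939 -2.0021]
 [-0.5345 -2.0263]
 [ 2.496   1.2688]
 [-1.9003  1.3037]
 [ 1.883   0.1016]
 [-1.7502  0.0621]
 [ 0.8242  0.7425]
 [-0.5729  0.1065]]
bar [0.6356 0.049  0.2592] closed bar [0.5045 0.0703 0.184 ] slot [0.4975 0.0269 0.1525]
bar tri [0.6368 0.0479 0.2602]
```

The wrist view shows the cover's free edge at rows 65–82, the T bar at (392,149) and the hinge end at row ~132. The fit gives cover angle ≈1.38 and the bar at ≈(0.636, 0.048, 0.26).

>>> {"api": "move_arm", "payload": {"deltas": [{"dp":[0.03,-0.001,0],"yaw":0},{"dp":[0.064,-0.003,0],"yaw":0},{"dp":[0.064,-0.003,0],"yaw":0},{"dp":[0.064,-0.003,0.02],"yaw":0},{"dp":[0.064,-0.003,0.04],"yaw":0}], "fingers": -0.3}}

```text
time: 2.7
ee_pos: [0.6352, 0.0501, 0.3353]
ee_rot: [[-0.987, 0.159, 0.009], [0.159, 0.987, 0.005], [-0.008, 0.007, -1.0]]
ft_force: [0.4, -0.2, -1.3]
finger_gap: 0.0644
```

>>> {"api": "move_arm", "payload": {"deltas": [{"dp":[0,0,0.02],"yaw":0},{"dp":[0,0,0.04],"yaw":0},{"dp":[0,0,0.06],"yaw":0},{"dp":[0,0,0.08],"yaw":0},{"dp":[0,0,0.09],"yaw":0}]}}

```text
time: 3.12
ee_pos: [0.6345, 0.0521, 0.2439]
ee_rot: [[-0.988, 0.157, 0.007], [0.157, 0.988, 0.006], [-0.006, 0.007, -1.0]]
ft_force: [-0.1, -0.5, 0.0]
finger_gap: 0.0607
```

```bash
python3 - <<'E'
from h import *
snap("wrist","w2")
E
python3 st.py 0.636 0.0485 0.241
```

```text
t 3.1667 p [0.6341 0.052  0.2425] yaw_y 80.97564648210096 tilt [0.0049 0.0058] f [-1.0642 -0.1639 -1.2313] gap 0.06029902777253394 q [-0.0968  0.3984  1.2782  0.0063  1.4606 -1.5108]
tool delta [-0.0025 -0.0032  0.0015]
```

View pics/w2.png

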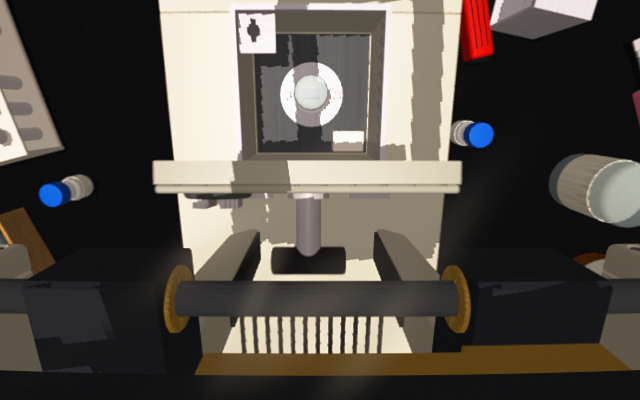

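Bar sits between the fingers at (309,260); checking its position along the pads.

```bash
python3 - <<'E'
from h import *
np.set_printoptions(precision=4,suppress=True)
s=ctrl.observe(); R=np.array(s["ee_rot"]); M=np.load("pics/w2.npy")
print(proj("wrist",s["ee_pos"]-R[:,2]*.0188,M), [onz("wrist",p,.2595,M) for p in [(272,260),(346,260),(309,249),(309,272)]])
E
```

```text
[315.7965 256.6905] [array([0.6331, 0.0303, 0.2595]), array([0.6389, 0.0662, 0.2595]), array([0.6303, 0.0492, 0.2595]), array([0.6424, 0.0472, 0.2595])]
```

>>> {"api": "move_arm", "payload": {"deltas": [{"dp":[-0.003,-0.0035,0.001],"yaw":0},{"dp":[-0.003,-0.0035,0.001],"yaw":0},{"dp":[-0.003,-0.0035,0.001],"yaw":0},{"dp":[-0.003,-0.0035,0.001],"yaw":0},{"dp":[-0.003,-0.0035,0.001],"yaw":0}]}}

```text
time: 3.58
ee_pos: [0.637, 0.0481, 0.2426]
ee_rot: [[-0.988, 0.157, 0.007], [0.157, 0.988, 0.006], [-0.006, 0.007, -1.0]]
ft_force: [-0.3, 0.6, -0.3]
finger_gap: 0.0604
```

>>> {"api": "move_arm", "payload": {"deltas": [{"dp":[0,0,0],"yaw":0},{"dp":[0,0,0],"yaw":0},{"dp":[0,0,0],"yaw":0},{"dp":[0,0,0],"yaw":0},{"dp":[0,0,0],"yaw":0}], "fingers": 1}}

```text
time: 4.0
ee_pos: [0.6369, 0.0476, 0.2427]
ee_rot: [[-0.988, 0.157, 0.007], [0.157, 0.988, 0.005], [-0.006, 0.006, -1.0]]
ft_force: [-1.0, -1.6, 0.1]
finger_gap: 0.0357
```

```bash
python3 st.py; python3 - <<'E'
import numpy as np
# arc offsets from start theta, in tool axes: dx_tool = -(dx_det), dz_tool=-(dz)
f=lambda t:np.array([-.112*np.cos(t)+.043*np.sin(t),.112*np.sin(t)+.043*np.cos(t)])
th=np.linspace(1.378,0,51); P=np.array([f(t) for t in th])
for k in range(0,50,5):
    d=P[k+1:k+6]-P[k]; print(k//5,round(th[k+5],3),[[round(-a*1000,1),round(-b*1000,1)] for a,b in d])
E
```

```text
t 4.0 p [0.6369 0.0476 0.2427] yaw_y 80.95910389834425 tilt [0.0066 0.0049] f [-0.9751 -1.6044  0.1047] gap 0.03566905578819678 q [-0.103   0.4019  1.2726  0.0056  1.461  -1.5166]
0 1.24 [[np.float64(3.3), np.float64(-0.5)], [np.float64(6.5), np.float64(-1.0)], [np.float64(9.8), np.float64(-1.3)], [np.float64(13.1), np.float64(-1.6)], [np.float64(16.4), np.float64(-1.7)]]
1 1.102 [[np.float64(3.3), np.float64(-0.1)], [np.float64(6.6), np.float64(-0.1)], [np.float64(9.9), np.float64(0.1)], [np.float64(13.2), np.float64(0.3)], [np.float64(16.5), np.float64(0.5)]]
2 0.965 [[np.float64(3.3), np.float64(0.4)], [np.float64(6.6), np.float64(0.9)], [np.float64(9.8), np.float64(1.4)], [np.float64(13.1), np.float64(2.1)], [np.float64(16.3), np.float64(2.8)]]
3 0.827 [[np.float64(3.2), np.float64(0.8)], [np.float64(6.4), np.float64(1.7)], [np.float64(9.5), np.float64(2.7)], [np.float64(12.6), np.float64(3.8)], [np.float64(15.7), np.float64(5.0)]]
4 0.689 [[np.float64(3.1), np.float64(1.3)], [np.float64(6.1), np.float64(2.6)], [np.float64(9.1), np.float64(4.0)], [np.float64(12.0), np.float64(5.5
[... 294 characters left out ...]
 np.float64(4.2)], [np.float64(7.6), np.float64(6.3)], [np.float64(10.0), np.float64(8.6)], [np.float64(12.4), np.float64(10.9)]]
7 0.276 [[np.float64(2.3), np.float64(2.4)], [np.float64(4.5), np.float64(4.8)], [np.float64(6.7), np.float64(7.3)], [np.float64(8.8), np.float64(9.9)], [np.float64(10.8), np.float64(12.5)]]
8 0.138 [[np.float64(1.9), np.float64(2.7)], [np.float64(3.8), np.float64(5.4)], [np.float64(5.6), np.float64(8.2)], [np.float64(7.3), np.float64(11.0)], [np.float64(9.0), np.float64(13.9)]]
9 0.0 [[np.float64(1.6), np.float64(2.9)], [np.float64(3.0), np.float64(5.9)], [np.float64(4.4), np.float64(8.9)], [np.float64(5.7), np.float64(11.9)], [np.float64(7.0), np.float64(15.0)]]
```

>>> {"api": "move_arm", "payload": {"deltas": [{"dp":[0.0033,0,-0.0005],"yaw":0},{"dp":[0.0065,0,-0.001],"yaw":0},{"dp":[0.0098,0,-0.0013],"yaw":0},{"dp":[0.0131,0,-0.0016],"yaw":0},{"dp":[0.0164,0,-0.0017],"yaw":0}]}}

```text
time: 4.42
ee_pos: [0.6205, 0.0502, 0.2444]
ee_rot: [[-0.988, 0.157, 0.007], [0.157, 0.988, 0.005], [-0.006, 0.006, -1.0]]
ft_force: [2.1, -1.5, -0.8]
finger_gap: 0.0356
```

>>> {"api": "move_arm", "payload": {"deltas": [{"dp":[0.0033,0,-0.0001],"yaw":0},{"dp":[0.0066,0,-0.0001],"yaw":0},{"dp":[0.0099,0,0.0001],"yaw":0},{"dp":[0.0132,0,0.0003],"yaw":0},{"dp":[0.0165,0,0.0005],"yaw":0}]}}

```text
time: 4.83
ee_pos: [0.6039, 0.0529, 0.2439]
ee_rot: [[-0.988, 0.157, 0.007], [0.157, 0.988, 0.005], [-0.006, 0.006, -1.0]]
ft_force: [1.4, -0.1, -1.5]
finger_gap: 0.0357
```

```bash
cat > nx.py <<'E'
from fit import *
from scipy.optimize import brentq
s=ctrl.observe(); p=np.array(s["ee_pos"]); R=np.array(s["ee_rot"])
h=[.6151+.001,.0519,0,-.1615]  # start bar .6363 etc.
g=lambda t:pose([h[0],h[1],t,h[3]],(-.112,0,.043))-[0,0,.0178]
ts=np.linspace(-.1,1.5,1601); d=[np.linalg.norm((g(t)-p)[[0,2]]) for t in ts]; t0=ts[np.argmin(d)]
print("t",s["time"],"theta",t0,"err mm",(g(t0)-p)*1000,"f",s["ft_force"],"gap",s["finger_gap"])
for k in range(1,31):
    t=t0-.0276*k
    if t<-.06: break
    print(round(t,3),np.round((R.T@(g(max(t,0))-p))*1000,1),end="; " if k%2 else "\n")
E
python3 nx.py
```

```text
t 4.8333 theta 1.1019999999999999 err mm [ 0.1417  0.9894 -1.3789] f [ 1.4178 -0.0592 -1.5073] gap 0.03568997294883975
1.074 [3.3 1.  1.7]; 1.047 [6.6 1.  2.2]
1.019 [9.9 1.  2.7]; 0.992 [13.1  1.   3.4]
0.964 [16.3  1.   4.1]; 0.936 [19.6  1.   4.9]
0.909 [22.7  1.   5.8]; 0.881 [25.9  1.1  6.8]
0.854 [29.   1.1  7.9]; 0.826 [32.1  1.1  9. ]
0.798 [35.2  1.1 10.3]; 0.771 [38.2  1.1 11.6]
0.743 [41.2  1.1 13. ]; 0.716 [44.2  1.1 14.5]
0.688 [47.1  1.1 16.1]; 0.66 [50.   1.1 17.7]
0.633 [52.8  1.1 19.5]; 0.605 [55.6  1.1 21.3]
0.578 [58.3  1.1 23.2]; 0.55 [60.9  1.1 25.1]
0.522 [63.6  1.1 27.2]; 0.495 [66.1  1.1 29.3]
0.467 [68.6  1.1 31.5]; 0.44 [71.   1.1 33.7]
0.412 [73.4  1.1 36. ]; 0.384 [75.7  1.1 38.4]
0.357 [78.   1.  40.8]; 0.329 [80.1  1.  43.3]
0.302 [82.2  1.  45.9]; 0.274 [84.3  1.  48.5]
```

Tracking well with tiny forces; continue the arc.

>>> {"api": "move_arm", "payload": {"deltas": [{"dp":[0.0033,0,0.0007],"yaw":0},{"dp":[0.0066,0,0.0013],"yaw":0},{"dp":[0.0098,0,0.0019],"yaw":0},{"dp":[0.0131,0,0.0026],"yaw":0},{"dp":[0.0163,0,0.0033],"yaw":0}]}}

```text
time: 5.25
ee_pos: [0.5875, 0.0555, 0.241]
ee_rot: [[-0.988, 0.157, 0.008], [0.157, 0.988, 0.005], [-0.007, 0.006, -1.0]]
ft_force: [0.7, -1.3, 3.6]
finger_gap: 0.036
```

>>> {"api": "move_arm", "payload": {"deltas": [{"dp":[0.0032,0,0.0008],"yaw":0},{"dp":[0.0064,0,0.0017],"yaw":0},{"dp":[0.0095,0,0.0027],"yaw":0},{"dp":[0.0126,0,0.0038],"yaw":0},{"dp":[0.0157,0,0.005],"yaw":0}]}}

```text
time: 5.67
ee_pos: [0.5717, 0.058, 0.2359]
ee_rot: [[-0.988, 0.157, 0.008], [0.157, 0.988, 0.005], [-0.007, 0.006, -1.0]]
ft_force: [-0.3, -0.3, 3.9]
finger_gap: 0.0355
```

>>> {"api": "move_arm", "payload": {"deltas": [{"dp":[0.0031,0,0.0013],"yaw":0},{"dp":[0.0061,0,0.0026],"yaw":0},{"dp":[0.0091,0,0.004],"yaw":0},{"dp":[0.012,0,0.0055],"yaw":0},{"dp":[0.0149,0,0.0071],"yaw":0}]}}

```text
time: 6.08
ee_pos: [0.5565, 0.0605, 0.2285]
ee_rot: [[-0.988, 0.157, 0.007], [0.157, 0.988, 0.005], [-0.006, 0.006, -1.0]]
ft_force: [-1.2, 0.2, 2.7]
finger_gap: 0.0354
```

>>> {"api": "move_arm", "payload": {"deltas": [{"dp":[0.0029,0,0.0017],"yaw":0},{"dp":[0.0057,0,0.0034],"yaw":0},{"dp":[0.0084,0,0.0052],"yaw":0},{"dp":[0.0111,0,0.0071],"yaw":0},{"dp":[0.0138,0,0.0091],"yaw":0}]}}

```text
time: 6.5
ee_pos: [0.5425, 0.0627, 0.2189]
ee_rot: [[-0.988, 0.157, 0.007], [0.157, 0.988, 0.005], [-0.006, 0.006, -1.0]]
ft_force: [-1.8, -0.3, 2.5]
finger_gap: 0.0355
```

```bash
python3 nx.py
```

```text
t 6.5 theta 0.542 err mm [ 0.8191  1.0214 -1.1265] f [-1.7701 -0.2771  2.5195] gap 0.035461147504855774
0.514 [2.  1.1 3.2]; 0.487 [4.5 1.1 5.3]
0.459 [7.  1.1 7.5]; 0.432 [9.4 1.1 9.8]
0.404 [11.7  1.1 12.1]; 0.376 [14.   1.1 14.5]
0.349 [16.2  1.1 17. ]; 0.321 [18.4  1.1 19.5]
0.294 [20.5  1.1 22.1]; 0.266 [22.5  1.1 24.7]
0.238 [24.4  1.1 27.4]; 0.211 [26.3  1.1 30.1]
0.183 [28.1  1.1 32.9]; 0.156 [29.8  1.  35.7]
0.128 [31.4  1.  38.6]; 0.1 [33.   1.  41.5]
0.073 [34.4  1.  44.5]; 0.045 [35.8  1.  47.5]
0.018 [37.1  1.  50.6]; -0.01 [37.9  1.  52.5]
-0.038 [37.9  1.  52.5];
```

>>> {"api": "move_arm", "payload": {"deltas": [{"dp":[0.0025,0,0.002],"yaw":0},{"dp":[0.005,0,0.0042],"yaw":0},{"dp":[0.0075,0,0.0064],"yaw":0},{"dp":[0.0099,0,0.0087],"yaw":0},{"dp":[0.0122,0,0.011],"yaw":0}]}}

```text
time: 6.92
ee_pos: [0.53, 0.0647, 0.2075]
ee_rot: [[-0.988, 0.157, 0.006], [0.157, 0.988, 0.005], [-0.005, 0.006, -1.0]]
ft_force: [-3.4, 0.2, 2.8]
finger_gap: 0.0357
```

>>> {"api": "move_arm", "payload": {"deltas": [{"dp":[0.0023,0,0.0024],"yaw":0},{"dp":[0.0045,0,0.0048],"yaw":0},{"dp":[0.0066,0,0.0073],"yaw":0},{"dp":[0.0087,0,0.0099],"yaw":0},{"dp":[0.0107,0,0.0125],"yaw":0}]}}

```text
time: 7.33
ee_pos: [0.5193, 0.0664, 0.1946]
ee_rot: [[-0.988, 0.157, 0.006], [0.157, 0.988, 0.005], [-0.005, 0.006, -1.0]]
ft_force: [-1.6, -0.6, 1.0]
finger_gap: 0.0356
```

>>> {"api": "move_arm", "payload": {"deltas": [{"dp":[0.0019,0,0.0027],"yaw":0},{"dp":[0.0037,0,0.0054],"yaw":0},{"dp":[0.0054,0,0.0082],"yaw":0},{"dp":[0.0071,0,0.011],"yaw":0},{"dp":[0.0087,0,0.0138],"yaw":0}]}}

```text
time: 7.75
ee_pos: [0.5105, 0.0679, 0.1804]
ee_rot: [[-0.988, 0.157, 0.006], [0.157, 0.988, 0.005], [-0.005, 0.005, -1.0]]
ft_force: [-2.4, -1.4, 1.0]
finger_gap: 0.0359
```

```bash
python3 nx.py
```

```text
t 7.75 theta 0.124 err mm [ 1.1415  1.0581 -0.6469] f [-2.3815 -1.3756  0.9937] gap 0.03585719628348267
0.096 [0.6 1.2 3.6]; 0.069 [2.  1.2 6.6]
0.041 [3.4 1.2 9.6]; 0.014 [ 4.7  1.2 12.6]
-0.014 [ 5.3  1.2 14.1]; -0.042 [ 5.3  1.2 14.1]
```

>>> {"api": "move_arm", "payload": {"deltas": [{"dp":[0.0014,0,0.0027],"yaw":0},{"dp":[0.0028,0,0.0055],"yaw":0},{"dp":[0.0042,0,0.0085],"yaw":0},{"dp":[0.0054,0,0.0115],"yaw":0},{"dp":[0.006,0,0.0135],"yaw":0}]}}

```text
time: 8.17
ee_pos: [0.5044, 0.0688, 0.1667]
ee_rot: [[-0.988, 0.157, 0.006], [0.157, 0.988, 0.004], [-0.005, 0.005, -1.0]]
ft_force: [-7.2, -2.7, 19.8]
finger_gap: 0.0356
```

>>> {"api": "move_arm", "payload": {"deltas": [{"dp":[0.0003,0,0.0006],"yaw":0},{"dp":[0.0004,0,0.0012],"yaw":0},{"dp":[0.0005,0,0.0018],"yaw":0},{"dp":[0.0005,0,0.0022],"yaw":0},{"dp":[0.0005,0,0.0022],"yaw":0}]}}

```text
time: 8.58
ee_pos: [0.5045, 0.0688, 0.1667]
ee_rot: [[-0.988, 0.157, 0.008], [0.157, 0.988, 0.004], [-0.007, 0.005, -1.0]]
ft_force: [-7.6, -1.7, 15.9]
finger_gap: 0.036
```

```bash
python3 nx.py
```

```text
t 8.5833 theta 0.0010000000000000009 err mm [ 1.0853  1.0886 -0.4262] f [-7.5509 -1.7275 15.9249] gap 0.03602613666612188
-0.027 [-0.9  1.2  0.6]; -0.054 [-0.9  1.2  0.6]
```

>>> {"api": "move_arm", "payload": {"deltas": [{"dp":[0,0,0],"yaw":0},{"dp":[0,0,0],"yaw":0},{"dp":[0,0,0],"yaw":0},{"dp":[0,0,0],"yaw":0},{"dp":[0,0,0],"yaw":0}], "fingers": 0}}

```text
time: 9.0
ee_pos: [0.5045, 0.0689, 0.1663]
ee_rot: [[-0.988, 0.157, 0.008], [0.157, 0.988, 0.004], [-0.007, 0.005, -1.0]]
ft_force: [0.6, -0.5, -0.5]
finger_gap: 0.0466
```

>>> {"api": "move_arm", "payload": {"deltas": [{"dp":[0,0,-0.01],"yaw":0},{"dp":[0,0,-0.03],"yaw":0},{"dp":[0,0,-0.06],"yaw":0},{"dp":[0,0,-0.09],"yaw":0},{"dp":[0,0,-0.12],"yaw":0}]}}

```text
time: 9.42
ee_pos: [0.5033, 0.0685, 0.288]
ee_rot: [[-0.988, 0.157, 0.007], [0.157, 0.988, 0.004], [-0.006, 0.005, -1.0]]
ft_force: [0.7, -0.3, 0.3]
finger_gap: 0.0465
```

```bash
python3 st.py 0.463 0.308 0.30; python3 - <<'E'
from h import *
im=snap("wrist","w3"); print(proj("wrist",[.498,.0254,.1555],np.load("pics/w3.npy")))
E
```

```text
t 9.4167 p [0.5033 0.0685 0.288 ] yaw_y 80.9814117677359 tilt [0.0072 0.0043] f [ 0.7359 -0.331   0.3257] gap 0.04645019539925951 q [-0.0883  0.138   1.5178  0.0049  1.479  -1.5022]
tool delta [ 0.0772  0.2303 -0.0112]
[268.46780539 190.22081027]
```

View pics/w3.png

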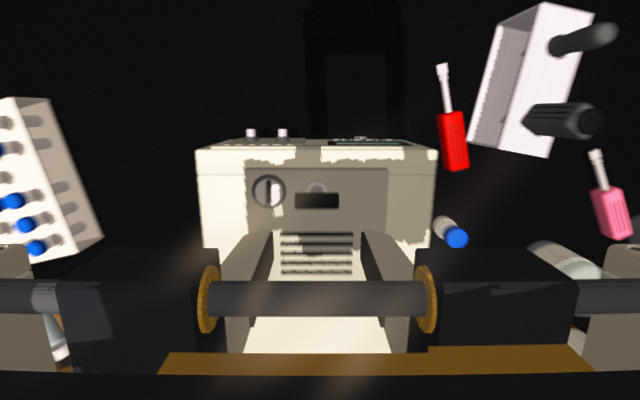

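Cover is shut: fastener head at (268,190), matching the prediction, slot along the image's vertical (detector x). The stand with the driver is at upper right (565,120). Moving over the driver for a close look.

>>> {"api": "move_arm", "payload": {"deltas": [{"dp":[0.01,0.036,-0.012],"yaw":0},{"dp":[0.02,0.073,-0.012],"yaw":0},{"dp":[0.03,0.109,-0.012],"yaw":0},{"dp":[0.04,0.146,-0.012],"yaw":0},{"dp":[0.05,0.18,-0.012],"yaw":0}], "fingers": -1}}

```text
time: 9.88
ee_pos: [0.4843, 0.2558, 0.3076]
ee_rot: [[-0.987, 0.157, 0.019], [0.157, 0.988, 0.004], [-0.018, 0.007, -1.0]]
ft_force: [0.1, -0.6, 1.1]
finger_gap: 0.0749
```

>>> {"api": "move_arm", "payload": {"deltas": [{"dp":[0.007,0.03,0],"yaw":2},{"dp":[0.014,0.05,0],"yaw":5},{"dp":[0.014,0.05,0],"yaw":9},{"dp":[0.014,0.05,0],"yaw":12},{"dp":[0.014,0.05,0],"yaw":12}]}}

```text
time: 10.3
ee_pos: [0.478, 0.3081, 0.3079]
ee_rot: [[-0.933, 0.359, 0.019], [0.359, 0.933, 0.004], [-0.016, 0.01, -1.0]]
ft_force: [-0.8, -0.4, -0.5]
finger_gap: 0.0932
```

```bash
python3 st.py; python3 - <<'E'
from h import *
im=snap("wrist","w4"); cv2.imwrite("pics/w4v.png",cv2.resize(im[100:350,180:480],(780,650)) [:600])
print(proj("wrist",[.4765,.307,.165],np.load("pics/w4.npy")))
E
```

```text
t 10.3 p [0.478  0.3081 0.3079] yaw_y 68.95303707070134 tilt [0.0187 0.004 ] f [-0.7812 -0.3819 -0.4662] gap 0.09323100442147758 q [ 0.3785  0.2383  1.347  -0.0032  1.5375 -0.8247]
[312.98161682 183.70100481]
```

View pics/w4v.png

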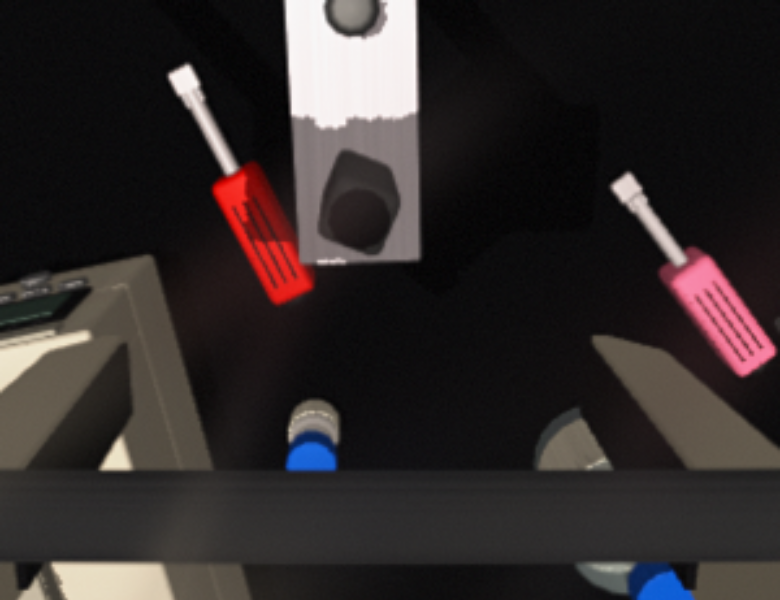

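```bash
python3 - <<'E'
from h import *
im=cv2.imread("pics/w4.png")[145:215,280:355].astype(float)
g=np.clip((im/130)**.6*255,0,255).astype(np.uint8)
cv2.imwrite("pics/w4z.png",cv2.resize(g,(600,560),interpolation=cv2.INTER_CUBIC))
E
```

```text
(no output)
```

View pics/w4z.png

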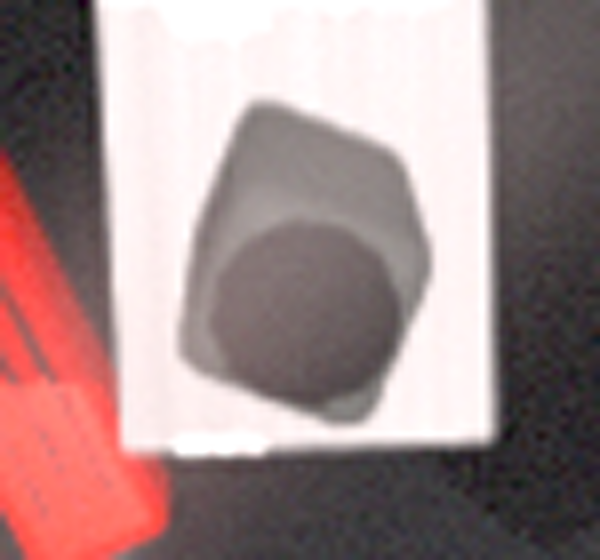

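Cap circle is centred at (318,184); the top square's edges are rotated ~20° from the tool axes. Computing it in the plane.

```bash
python3 - <<'E'
from h import *
np.set_printoptions(precision=4,suppress=True)
M=np.load("pics/w4.npy"); Z=lambda x,y:(280+x/8-.45,145+y/8-.45)
w=lambda x,y,z:onz("wrist",Z(x,y),z,M)
a=lambda p,q:np.degrees(np.arctan2((q-p)[1],(q-p)[0]))
bl,br,r=w(182,362,.16),w(365,420,.16),w(430,260,.16)
print("cap",w(305,312,.165),"edges",a(bl,br),a(br,r),np.linalg.norm(br-bl),np.linalg.norm(r-br),"ctr",(bl+r)/2)
l,rr=w(262,100,.085),w(400,155,.085); print("low edge",a(l,rr),np.linalg.norm(rr-l))
# stand edges
for p in [(98,40),(120,440),(487,20),(492,440)]: print("stand",w(*p,.085))
# red driver's near corner
print("red", onz("wrist",(180+310/2.6,100+290/2.6),.02,M))
E
```

```text
cap [0.478  0.3112 0.165 ] edges 50.7348630587184 137.856255080111 0.02334030527117039 0.021225439747990436 ctr [0.479  0.3109 0.16  ]
low edge 47.107657381952826 0.0218125945724313
stand [0.4464 0.2923 0.085 ]
stand [0.5034 0.2727 0.085 ]
stand [0.464 0.346 0.085]
stand [0.5237 0.3251 0.085 ]
red [0.5374 0.2624 0.02  ]
```

>>> {"api": "move_arm", "payload": {"deltas": [{"dp":[0.001,0.001,0.01],"yaw":5},{"dp":[0.001,0.001,0.03],"yaw":10},{"dp":[0.001,0.001,0.05],"yaw":15},{"dp":[0.001,0.001,0.07],"yaw":20.5},{"dp":[0.001,0.001,0.07],"yaw":20.5}]}}

```text
time: 10.77
ee_pos: [0.477, 0.3079, 0.234]
ee_rot: [[-0.748, 0.664, 0.012], [0.664, 0.748, 0.001], [-0.008, 0.009, -1.0]]
ft_force: [-0.6, -0.2, -0.3]
finger_gap: 0.093
```

```bash
python3 st.py .4775 .310 .118; python3 - <<'E'
from h import *
im=snap("wrist","w5"); M=np.load("pics/w5.npy"); p=proj("wrist",[.4775,.310,.165],M); print(p)
g=np.clip((im[20:300,140:480].astype(float)/150)**.6*255,0,255).astype(np.uint8)
cv2.imwrite("pics/w5z.png",cv2.resize(g,(680,560),interpolation=cv2.INTER_CUBIC))
E
```

```text
t 10.7667 p [0.477  0.3079 0.234 ] yaw_y 48.42875246576876 tilt [0.0122 0.0013] f [-0.5589 -0.2045 -0.2523] gap 0.09295516132099325 q [ 0.379   0.2738  1.4767 -0.0033  1.3792 -0.4656]
tool delta [0.002  0.0008 0.116 ]
[317.45047922 206.63601431]
```

View pics/w5z.png

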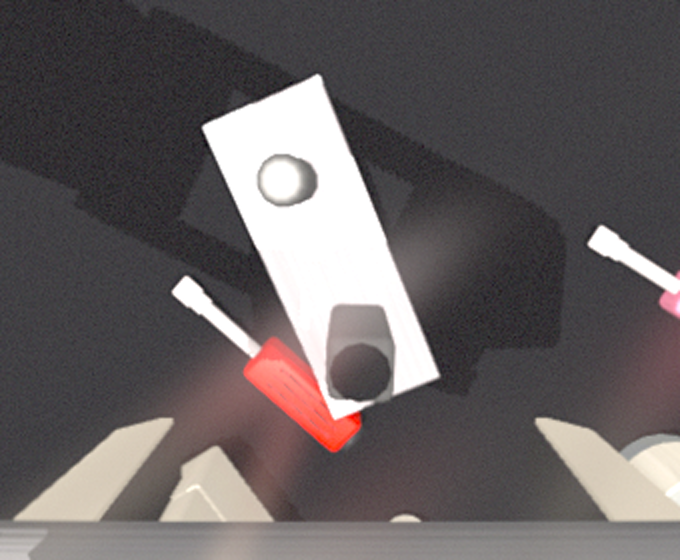

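Handle now square to the jaws, cap at (319,206) as expected. Descend and grip.

>>> {"api": "move_arm", "payload": {"deltas": [{"dp":[0.002,0.0018,0.02],"yaw":0},{"dp":[0.002,0.0018,0.045],"yaw":0},{"dp":[0.002,0.0018,0.07],"yaw":0},{"dp":[0.002,0.0018,0.095],"yaw":0},{"dp":[0.002,0.0018,0.115],"yaw":0}]}}

```text
time: 11.23
ee_pos: [0.48, 0.3113, 0.1214]
ee_rot: [[-0.754, 0.657, 0.016], [0.657, 0.754, 0.003], [-0.01, 0.013, -1.0]]
ft_force: [-0.2, -0.2, -0.6]
finger_gap: 0.093
```

>>> {"api": "move_arm", "payload": {"deltas": [{"dp":[0,0,0],"yaw":0},{"dp":[0,0,0],"yaw":0},{"dp":[0,0,0],"yaw":0},{"dp":[0,0,0],"yaw":0},{"dp":[0,0,0],"yaw":0}], "fingers": 0.2}}

```text
time: 11.65
ee_pos: [0.4812, 0.3117, 0.1234]
ee_rot: [[-0.754, 0.656, 0.019], [0.656, 0.754, 0.004], [-0.012, 0.016, -1.0]]
ft_force: [-1.1, -0.5, -0.1]
finger_gap: 0.0642
```

```bash
python3 st.py .4785 .311 .118
```

```text
t 11.65 p [0.4812 0.3117 0.1234] yaw_y 48.976339283312306 tilt [0.0192 0.0041] f [-1.0717 -0.5157 -0.0795] gap 0.06422253987213937 q [ 0.3825  0.3681  1.6269 -0.0037  1.1273 -0.4706]
tool delta [ 0.0016 -0.0024  0.0053]
```

>>> {"api": "move_arm", "payload": {"deltas": [{"dp":[0.0016,-0.0024,0.004],"yaw":0},{"dp":[0.0016,-0.0024,0.004],"yaw":0},{"dp":[0.0016,-0.0024,0.004],"yaw":0},{"dp":[0.0016,-0.0024,0.004],"yaw":0},{"dp":[0.0016,-0.0024,0.004],"yaw":0}]}}

```text
time: 12.07
ee_pos: [0.4784, 0.311, 0.1194]
ee_rot: [[-0.754, 0.656, 0.019], [0.656, 0.754, 0.004], [-0.012, 0.016, -1.0]]
ft_force: [0.7, 0.7, -0.5]
finger_gap: 0.0377
```

>>> {"api": "move_arm", "payload": {"deltas": [{"dp":[0,0,0],"yaw":0},{"dp":[0,0,0],"yaw":0},{"dp":[0,0,0],"yaw":0},{"dp":[0,0,0],"yaw":0},{"dp":[0,0,0],"yaw":0}], "fingers": 1}}

```text
time: 12.48
ee_pos: [0.4784, 0.311, 0.1193]
ee_rot: [[-0.754, 0.656, 0.019], [0.656, 0.754, 0.004], [-0.012, 0.016, -1.0]]
ft_force: [0.3, 0.7, -0.2]
finger_gap: 0.026
```

>>> {"api": "move_arm", "payload": {"deltas": [{"dp":[0,0,0],"yaw":0},{"dp":[0,0,0],"yaw":0},{"dp":[0,0,0],"yaw":0},{"dp":[0,0,0],"yaw":0},{"dp":[0,0,0],"yaw":0}]}}

```text
time: 12.9
ee_pos: [0.4785, 0.311, 0.1194]
ee_rot: [[-0.754, 0.656, 0.019], [0.656, 0.754, 0.004], [-0.012, 0.016, -1.0]]
ft_force: [-0.6, 0.6, 0.3]
finger_gap: 0.0255
```

```bash
python3 st.py
```

```text
t 12.9 p [0.4785 0.311  0.1194] yaw_y 48.982839954805335 tilt [0.0192 0.0041] f [-0.6027  0.5845  0.2893] gap 0.025482139403944292 q [ 0.3832  0.3679  1.6383 -0.0037  1.1161 -0.47  ]
```

>>> {"api": "move_arm", "payload": {"deltas": [{"dp":[-0.0002,0.0003,-0.02],"yaw":0},{"dp":[-0.0006,0.0008,-0.05],"yaw":0},{"dp":[-0.001,0.0013,-0.085],"yaw":0},{"dp":[-0.0014,0.0019,-0.12],"yaw":0},{"dp":[-0.0018,0.0024,-0.15],"yaw":0}]}}

```text
time: 13.32
ee_pos: [0.4785, 0.311, 0.2715]
ee_rot: [[-0.754, 0.656, 0.02], [0.656, 0.754, 0.004], [-0.012, 0.016, -1.0]]
ft_force: [0.8, 0.2, -0.7]
finger_gap: 0.0262
```

>>> {"api": "move_arm", "payload": {"deltas": [{"dp":[0,0,-0.03],"yaw":0},{"dp":[0,0,-0.05],"yaw":0},{"dp":[0,0,-0.05],"yaw":0},{"dp":[0,0,-0.05],"yaw":0},{"dp":[0,0,-0.05],"yaw":0}]}}

```text
time: 13.73
ee_pos: [0.4768, 0.3105, 0.3197]
ee_rot: [[-0.754, 0.656, 0.017], [0.656, 0.754, 0.004], [-0.011, 0.014, -1.0]]
ft_force: [1.0, -0.5, -1.1]
finger_gap: 0.0263
```

```bash
python3 st.py; python3 - <<'E'
from h import *
s=ctrl.observe(); R=np.array(s["ee_rot"]); e=s["ee_pos"]+R[:,2]*.0944; print("edge",e)
W=[]
for n in ["scene","side"]:
    im=snap(n,n+"2"); p=proj(n,e); u=proj(n,e-R[:,2]*.06); print(n,p,u)
    x,y=int(p[0]),int((p[1]+u[1])/2); c=im[y-28:y+32,x-28:x+32].astype(float); W.append(cv2.resize(np.clip((c/200)**.7*255,0,255).astype(np.uint8),(400,400),interpolation=cv2.INTER_CUBIC))
cv2.imwrite("pics/bl.png",np.hstack(W))
E
```

```text
t 13.7333 p [0.4768 0.3105 0.3197] yaw_y 48.98045504649391 tilt [0.0174 0.0035] f [ 1.0227 -0.4699 -1.0701] gap 0.026257317821653525 q [ 0.3834  0.2367  1.3211 -0.0033  1.5663 -0.4714]
edge [0.47846771 0.31086473 0.22535205]
scene [425.52124871 258.1513014 ] [432.01987215 243.82381481]
side [256.01887901 153.77782198] [254.35066667 137.60622007]
```

View pics/bl.png

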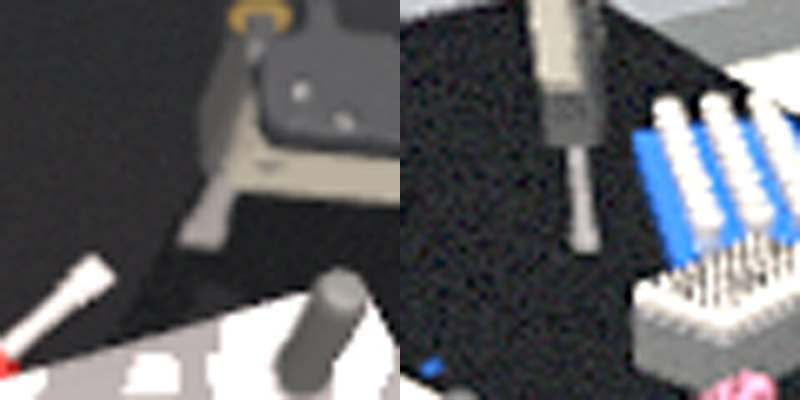

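The blade's full width shows in the scene view (tip at (200,235), much wider than the shaft), so the blade lies along tool x. That means I turn −31.8° and take it over to the fastener.

>>> {"api": "move_arm", "payload": {"deltas": [{"dp":[-0.02,-0.02,0],"yaw":-6.4},{"dp":[-0.04,-0.04,0],"yaw":-12.8},{"dp":[-0.06,-0.06,0],"yaw":-19.2},{"dp":[-0.08,-0.08,0],"yaw":-25.6},{"dp":[-0.1,-0.1,0],"yaw":-31.8}]}}

```text
time: 14.25
ee_pos: [0.4856, 0.1682, 0.3171]
ee_rot: [[-0.988, 0.154, 0.013], [0.154, 0.988, 0.003], [-0.012, 0.005, -1.0]]
ft_force: [-0.5, -0.5, -1.5]
finger_gap: 0.0255
```

```bash
cat > slot.py <<'E'
from h import *
import sys
np.set_printoptions(precision=4,suppress=True)
s=ctrl.observe(); R=np.array(s["ee_rot"]); p=np.array(s["ee_pos"])
a=np.array([.0011,-.0008,.0944]); e=p+R@a
t=np.array([.4977,.0254,float(sys.argv[1])])
print("t",s["time"],"tcp",p,"edge",e,"yaw_y",np.degrees(np.arctan2(R[1,1],R[0,1])),"R2",R[2],"f",s["ft_force"],"m",s["moment"],"gap",s["finger_gap"],"q6",s["joint_positions"][5])
print("tool delta",R.T@(t-e))
E
python3 slot.py .225
```

```text
t 14.25 tcp [0.4856 0.1682 0.3171] edge [0.4857 0.1678 0.2227] yaw_y 81.12594355767658 R2 [-0.0124  0.0045 -0.9999] f [-0.4696 -0.5331 -1.5322] m [-0.0113 -0.0148  0.0467] gap 0.025549765194038336 q6 -1.3006279543608728
tool delta [-0.0339 -0.1388 -0.0025]
```

>>> {"api": "move_arm", "payload": {"deltas": [{"dp":[-0.008,-0.033,-0.002],"yaw":0},{"dp":[-0.016,-0.066,-0.002],"yaw":0.4},{"dp":[-0.024,-0.099,-0.002],"yaw":0.4},{"dp":[-0.03,-0.125,-0.002],"yaw":0.4},{"dp":[-0.034,-0.139,-0.002],"yaw":0.4}]}}

```text
time: 14.67
ee_pos: [0.4972, 0.0226, 0.3172]
ee_rot: [[-0.986, 0.164, 0.01], [0.164, 0.987, 0.002], [-0.009, 0.003, -1.0]]
ft_force: [0.5, 0.9, -1.0]
finger_gap: 0.0258
```

>>> {"api": "move_arm", "payload": {"deltas": [{"dp":[0,0,0.01],"yaw":0},{"dp":[0,0,0.02],"yaw":0},{"dp":[0,0,0.03],"yaw":0},{"dp":[0,0,0.04],"yaw":0},{"dp":[0,0,0.05],"yaw":0}]}}

```text
time: 15.08
ee_pos: [0.497, 0.024, 0.2654]
ee_rot: [[-0.987, 0.162, 0.008], [0.162, 0.987, 0.002], [-0.008, 0.004, -1.0]]
ft_force: [-0.2, 0.2, -1.0]
finger_gap: 0.0259
```

```bash
python3 slot.py .162; python3 - <<'E'
from h import *
snap("wrist","w6"); snap("side","s6"); snap("scene","c6")
M=np.load("pics/w6.npy")
for n,m in [("wrist",M),("side",None),("scene",None)]: print(n,proj(n,[.4977,.0254,.1525],m),proj(n,[.4977,.0254,.175],m))
E
```

```text
t 15.0833 tcp [0.497  0.024  0.2654] edge [0.4966 0.0236 0.171 ] yaw_y 80.67485120209051 R2 [-0.0078  0.0038 -1.    ] f [-0.1599  0.239  -1.0031] m [ 0.0271 -0.0306 -0.022 ] gap 0.02590690727963042 q6 -1.5879330416606414
tool delta [-0.0007  0.0019  0.009 ]
wrist [317.6366742  193.91757195] [317.82459781 200.68175944]
side [306.45544978 205.04853796] [306.27380874 198.71440365]
scene [335.50588364 193.73632237] [335.9241358  188.40282241]
```

>>> {"api": "move_arm", "payload": {"deltas": [{"dp":[-0.0007,0.0019,0.003],"yaw":0},{"dp":[-0.0007,0.0019,0.006],"yaw":0},{"dp":[-0.0007,0.0019,0.008],"yaw":0},{"dp":[-0.0007,0.0019,0.01],"yaw":0},{"dp":[-0.0007,0.0019,0.01],"yaw":0}]}}

```text
time: 15.65
ee_pos: [0.4979, 0.0254, 0.2557]
ee_rot: [[-0.987, 0.162, 0.007], [0.162, 0.987, 0.002], [-0.007, 0.004, -1.0]]
ft_force: [0.7, 0.2, -1.0]
finger_gap: 0.0259
```

```bash
python3 slot.py .1525
```

```text
t 15.65 tcp [0.4979 0.0254 0.2557] edge [0.4974 0.0251 0.1613] yaw_y 80.65972020549971 R2 [-0.0067  0.0036 -1.    ] f [ 0.658   0.1722 -1.0141] m [ 0.0062 -0.0356 -0.0146] gap 0.025871390163784525 q6 -1.5842226783858653
tool delta [-0.0002  0.0004  0.0088]
```

>>> {"api": "move_arm", "payload": {"deltas": [{"dp":[0,0.0004,0.002],"yaw":0},{"dp":[0,0.0004,0.004],"yaw":0},{"dp":[0,0.0004,0.006],"yaw":0},{"dp":[0,0.0004,0.008],"yaw":0},{"dp":[0,0.0004,0.008],"yaw":0}]}}

```text
time: 16.07
ee_pos: [0.4978, 0.0259, 0.2472]
ee_rot: [[-0.987, 0.162, 0.006], [0.162, 0.987, 0.003], [-0.006, 0.004, -1.0]]
ft_force: [-0.3, 0.0, -2.2]
finger_gap: 0.0257
```

```bash
python3 slot.py .1525
```

```text
t 16.0667 tcp [0.4978 0.0259 0.2472] edge [0.4972 0.0255 0.1528] yaw_y 80.65500979691676 R2 [-0.0059  0.0036 -1.    ] f [-0.3181  0.0255 -2.1947] m [-0.0383  0.0117  0.0491] gap 0.025669928963980154 q6 -1.583392081989161
tool delta [-0.0006 -0.      0.0003]
```

>>> {"api": "move_arm", "payload": {"deltas": [{"dp":[0,0,0.0005],"yaw":0},{"dp":[0,0,0.001],"yaw":0},{"dp":[0,0,0.0015],"yaw":0},{"dp":[0,0,0.0015],"yaw":0},{"dp":[0,0,0.0015],"yaw":0}]}}

```text
time: 16.48
ee_pos: [0.4979, 0.0258, 0.2464]
ee_rot: [[-0.987, 0.162, 0.007], [0.162, 0.987, 0.002], [-0.007, 0.003, -1.0]]
ft_force: [-1.1, 1.1, 5.7]
finger_gap: 0.0261
```

```bash
python3 slot.py .1525
```

```text
t 16.4833 tcp [0.4979 0.0258 0.2464] edge [0.4974 0.0254 0.152 ] yaw_y 80.65998729905522 R2 [-0.0069  0.0034 -1.    ] f [-1.0594  1.1052  5.651 ] m [-0.0148  0.3883 -0.023 ] gap 0.026080965118080182 q6 -1.5834174724428518
tool delta [-0.0003  0.0001 -0.0005]
```

Blade is on the slot floor (contact at 152 mm, head top is 157.5). Turn clockwise.

>>> {"api": "move_arm", "payload": {"deltas": [{"dp":[0,0,0.001],"yaw":3},{"dp":[0,0,0.001],"yaw":6},{"dp":[0,0,0.001],"yaw":10},{"dp":[0,0,0.001],"yaw":14},{"dp":[0,0,0.001],"yaw":18}]}}

```text
time: 16.9
ee_pos: [0.4981, 0.0249, 0.2463]
ee_rot: [[-0.887, 0.462, 0.008], [0.462, 0.887, 0.0], [-0.007, 0.004, -1.0]]
ft_force: [-1.7, -1.9, 6.1]
finger_gap: 0.0258
```

>>> {"api": "move_arm", "payload": {"deltas": [{"dp":[0,0,0.001],"yaw":4},{"dp":[0,0,0.001],"yaw":8},{"dp":[0,0,0.001],"yaw":12},{"dp":[0,0,0.001],"yaw":16},{"dp":[0,0,0.001],"yaw":20}]}}

```text
time: 17.32
ee_pos: [0.4979, 0.0244, 0.2463]
ee_rot: [[-0.673, 0.74, 0.009], [0.74, 0.673, -0.001], [-0.007, 0.006, -1.0]]
ft_force: [-4.3, -0.2, 8.4]
finger_gap: 0.026
```

```bash
python3 slot.py .1525
```

```text
t 17.3167 tcp [0.4979 0.0244 0.2463] edge [0.4974 0.0246 0.1519] yaw_y 42.28284316703866 R2 [-0.0067  0.0058 -1.    ] f [-4.3175 -0.1723  8.3846] m [-0.3433  0.9159  0.0372] gap 0.025996422444800715 q6 -0.9135221220962125
tool delta [ 0.0004  0.0007 -0.0006]
```

>>> {"api": "move_arm", "payload": {"deltas": [{"dp":[0.0003,0.0005,0.001],"yaw":4},{"dp":[0.0003,0.0005,0.001],"yaw":8},{"dp":[0.0003,0.0005,0.001],"yaw":12},{"dp":[0.0003,0.0005,0.001],"yaw":16},{"dp":[0.0003,0.0005,0.001],"yaw":20}]}}

```text
time: 17.73
ee_pos: [0.4977, 0.0245, 0.2463]
ee_rot: [[-0.376, 0.927, 0.009], [0.927, 0.376, -0.002], [-0.005, 0.007, -1.0]]
ft_force: [-4.3, -1.2, 9.3]
finger_gap: 0.026
```

>>> {"api": "move_arm", "payload": {"deltas": [{"dp":[0,0,0.001],"yaw":4},{"dp":[0,0,0.001],"yaw":8},{"dp":[0,0,0.001],"yaw":12},{"dp":[0,0,0.001],"yaw":16},{"dp":[0,0,0.001],"yaw":20}]}}

```text
time: 18.15
ee_pos: [0.4973, 0.0245, 0.2463]
ee_rot: [[-0.033, 0.999, 0.009], [0.999, 0.034, -0.003], [-0.003, 0.009, -1.0]]
ft_force: [-4.4, -0.4, 8.2]
finger_gap: 0.0258
```

```bash
python3 slot.py .1525
```

```text
t 18.15 tcp [0.4973 0.0245 0.2463] edge [0.4973 0.0253 0.1519] yaw_y 1.9200803573631067 R2 [-0.0029  0.0085 -1.    ] f [-4.4016 -0.4124  8.2397] m [-0.0287  1.0782  0.0528] gap 0.025813054777807178 q6 -0.20759793465924836
tool delta [ 0.      0.0004 -0.0006]
```

>>> {"api": "move_arm", "payload": {"deltas": [{"dp":[0,0,0.001],"yaw":3},{"dp":[0,0,0.001],"yaw":6},{"dp":[0,0,0.001],"yaw":9},{"dp":[0,0,0.001],"yaw":12},{"dp":[0,0,0.001],"yaw":15}]}}

```text
time: 18.57
ee_pos: [0.497, 0.0246, 0.2463]
ee_rot: [[0.229, 0.973, 0.009], [0.974, -0.229, -0.003], [-0.001, 0.009, -1.0]]
ft_force: [-3.8, 0.1, 8.6]
finger_gap: 0.0258
```

```bash
python3 slot.py .1525
```

```text
t 18.5667 tcp [0.497  0.0246 0.2463] edge [0.4974 0.0256 0.1519] yaw_y -13.213350925774394 R2 [-0.0006  0.0093 -1.    ] f [-3.8332  0.1111  8.6442] m [0.0785 1.0384 0.0595] gap 0.025834247008903372 q6 0.05666164771563615
tool delta [-0.0001  0.0004 -0.0006]
```

>>> {"api": "move_arm", "payload": {"deltas": [{"dp":[0,0,0.001],"yaw":1.5},{"dp":[0,0,0.001],"yaw":3},{"dp":[0,0,0.001],"yaw":4.5},{"dp":[0,0,0.001],"yaw":6},{"dp":[0,0,0.001],"yaw":7}]}}

```text
time: 18.98
ee_pos: [0.4969, 0.0247, 0.2463]
ee_rot: [[0.347, 0.938, 0.009], [0.938, -0.346, -0.003], [0.001, 0.01, -1.0]]
ft_force: [-3.0, 0.4, 9.1]
finger_gap: 0.026
```

```bash
python3 slot.py .1525
```

```text
t 18.9833 tcp [0.4969 0.0247 0.2463] edge [0.4974 0.0258 0.1518] yaw_y -20.27419547353248 R2 [ 0.0006  0.0098 -1.    ] f [-3.0383  0.4208  9.0974] m [0.0959 0.9225 0.0612] gap 0.02599638864123848 q6 0.18005105458513013
tool delta [-0.0002  0.0004 -0.0006]
```

>>> {"api": "move_arm", "payload": {"deltas": [{"dp":[0,0,0.001],"yaw":1},{"dp":[0,0,0.001],"yaw":2},{"dp":[0,0,0.001],"yaw":3},{"dp":[0,0,0.001],"yaw":4},{"dp":[0,0,0.001],"yaw":5}]}}

```text
time: 19.4
ee_pos: [0.4968, 0.0248, 0.2463]
ee_rot: [[0.427, 0.904, 0.01], [0.904, -0.427, -0.003], [0.002, 0.01, -1.0]]
ft_force: [-2.4, 0.4, 8.8]
finger_gap: 0.026
```

```bash
python3 slot.py .1525
```

```text
t 19.4 tcp [0.4968 0.0248 0.2463] edge [0.4975 0.0258 0.1519] yaw_y -25.305368273900534 R2 [ 0.0016  0.0104 -0.9999] f [-2.4141  0.3958  8.8144] m [0.0928 0.9418 0.0699] gap 0.026011256196953877 q6 0.2680253412555167
tool delta [-0.0003  0.0004 -0.0006]
```

>>> {"api": "move_arm", "payload": {"deltas": [{"dp":[0,0,0.001],"yaw":1.2},{"dp":[0,0,0.001],"yaw":2.4},{"dp":[0,0,0.001],"yaw":3.6},{"dp":[0,0,0.001],"yaw":5},{"dp":[0,0,0.001],"yaw":6}]}}

```text
time: 19.82
ee_pos: [0.4966, 0.025, 0.2463]
ee_rot: [[0.52, 0.854, 0.011], [0.854, -0.52, -0.003], [0.003, 0.011, -1.0]]
ft_force: [-2.9, 0.0, 8.4]
finger_gap: 0.0263
```

```bash
python3 slot.py .1525; python3 - <<'E'
from h import *
a=snap("wrist","w7"); c=snap("scene","c7"); d=snap("side","s7")
for n in ["w6","w7"]: print(cv2.imread(f"pics/{n}.png").shape)
w=cv2.resize(a[140:260,250:390],(466,400),interpolation=cv2.INTER_CUBIC)
x=cv2.resize(c[165:225,305:365],(334,400),interpolation=cv2.INTER_CUBIC)
cv2.imwrite("pics/f7.png",np.hstack([w,x]))
E
```

```text
t 19.8167 tcp [0.4966 0.025  0.2463] edge [0.4975 0.026  0.1519] yaw_y -31.35064685228451 R2 [ 0.003   0.0106 -0.9999] f [-2.9418  0.0159  8.3768] m [0.0987 0.9738 0.1691] gap 0.026259773866945165 q6 0.3737099781781109
tool delta [-0.0004  0.0005 -0.0006]
(400, 640, 3)
(400, 640, 3)
```

>>> {"api": "move_arm", "payload": {"deltas": [{"dp":[0,0,0.001],"yaw":1},{"dp":[0,0,0.001],"yaw":2},{"dp":[0,0,0.001],"yaw":3},{"dp":[0,0,0.001],"yaw":4},{"dp":[0,0,0.001],"yaw":4}]}}

```text
time: 20.38
ee_pos: [0.4965, 0.0251, 0.2463]
ee_rot: [[0.578, 0.816, 0.011], [0.816, -0.578, -0.003], [0.004, 0.011, -1.0]]
ft_force: [-3.2, 0.6, 8.8]
finger_gap: 0.0262
```

```bash
python3 slot.py .1525
```

```text
t 20.3833 tcp [0.4965 0.0251 0.2463] edge [0.4975 0.0262 0.1519] yaw_y -35.309948964867495 R2 [ 0.0039  0.0109 -0.9999] f [-3.233   0.6105  8.8386] m [0.0764 0.9129 0.207 ] gap 0.02621133588812107 q6 0.44302651226103434
tool delta [-0.0005  0.0006 -0.0006]
```

Moment climbed to 0.2 N m, well above the drag: at the stop. Relax the twist and lift out, then look at the slot.

>>> {"api": "move_arm", "payload": {"deltas": [{"dp":[0,0,0],"yaw":-1.5},{"dp":[0,0,0],"yaw":-3},{"dp":[0,0,0],"yaw":-4.5},{"dp":[0,0,0],"yaw":-6},{"dp":[0,0,-0.001],"yaw":-6}]}}

```text
time: 20.8
ee_pos: [0.4964, 0.025, 0.2468]
ee_rot: [[0.489, 0.872, 0.011], [0.872, -0.489, -0.003], [0.002, 0.011, -1.0]]
ft_force: [0.9, -0.8, -4.3]
finger_gap: 0.0258
```

>>> {"api": "move_arm", "payload": {"deltas": [{"dp":[0,0,-0.004],"yaw":0},{"dp":[0,0,-0.01],"yaw":0},{"dp":[0.0001,0.0002,-0.02],"yaw":0},{"dp":[0.0002,0.0004,-0.04],"yaw":0},{"dp":[0.0003,0.0006,-0.065],"yaw":0}]}}

```text
time: 21.22
ee_pos: [0.4956, 0.0253, 0.3113]
ee_rot: [[0.489, 0.872, 0.007], [0.872, -0.489, -0.002], [0.001, 0.008, -1.0]]
ft_force: [0.1, 0.5, -1.4]
finger_gap: 0.0257
```

```bash
python3 slot.py .225; python3 - <<'E'
from h import *
a=snap("wrist","w8"); M=np.load("pics/w8.npy"); p=proj("wrist",[.4977,.0254,.1575],M); print(p)
print([proj("wrist",q,M) for q in ([.5045,.0688,.184],[.49,.187,.135])])
b=snap("scene","c8"); print(proj("scene",[.4977,.0254,.1575]))
E
```

```text
t 21.2167 tcp [0.4956 0.0253 0.3113] edge [0.4962 0.0264 0.2169] yaw_y -29.305242697359066 R2 [ 0.0015  0.0077 -1.    ] f [ 0.0693  0.5175 -1.4488] m [-0.0639  0.1176 -0.0532] gap 0.02565754818585263 q6 0.33822354660549975
tool delta [-0.0001  0.0019 -0.008 ]
[316.42128464 185.1180289 ]
[array([299.16279851, 145.21501503]), array([226.35351078,  39.63607759])]
[335.5977029  192.56586929]
```

>>> {"api": "move_arm", "payload": {"deltas": [{"dp":[0.016,-0.01,-0.01],"yaw":-6},{"dp":[0.032,-0.02,-0.01],"yaw":-12},{"dp":[0.048,-0.03,-0.01],"yaw":-18},{"dp":[0.064,-0.041,-0.01],"yaw":-24},{"dp":[0.08,-0.051,-0.01],"yaw":-30}]}}

```text
time: 21.73
ee_pos: [0.4919, 0.1207, 0.3246]
ee_rot: [[-0.017, 1.0, 0.016], [1.0, 0.017, -0.004], [-0.004, 0.016, -1.0]]
ft_force: [-0.5, 1.1, -2.0]
finger_gap: 0.0257
```

```bash
python3 st.py .4785 .311 .32; python3 - <<'E'
from h import *
a=snap("wrist","w9"); M=np.load("pics/w9.npy"); p=proj("wrist",[.4977,.0254,.1575],M); print(p)
x,y=int(round(p[0])),int(round(p[1]))
if 40<x<600 and 40<y<360:
    c=a[y-35:y+35,x-40:x+40]; cv2.imwrite("pics/f9.png",cv2.resize(c,(800,700),interpolation=cv2.INTER_CUBIC)[:600])
    # direction the slot would have if at 0 / locked
    for q in (-9.25,80.75):
        d=np.array([np.cos(np.radians(q)),np.sin(np.radians(q)),0])*.012
        print(q,proj("wrist",np.array([.4977,.0254,.1575])+d,M)-p)
E
```

```text
t 21.7333 p [0.4919 0.1207 0.3246] yaw_y 0.9708671531397429 tilt [ 0.0161 -0.004 ] f [-0.4624  1.0836 -2.0448] gap 0.02571514559689782 q [ 0.0233  0.118   1.4546 -0.0044  1.553   0.0065]
tool delta [ 0.1905 -0.0102  0.0036]
[317.13319527 267.79046114]
-9.25 [10.77735183  1.70098166]
80.75 [ 1.97559198 -9.97251833]
```

>>> {"api": "move_arm", "payload": {"deltas": [{"dp":[0.025,-0.002,0],"yaw":-6},{"dp":[0.05,-0.004,0],"yaw":-12},{"dp":[0.075,-0.006,0],"yaw":-18},{"dp":[0.1,-0.007,0],"yaw":-24},{"dp":[0.125,-0.008,0],"yaw":-30}]}}

```text
time: 22.2
ee_pos: [0.4796, 0.2494, 0.3234]
ee_rot: [[-0.525, 0.851, 0.014], [0.851, 0.525, -0.002], [-0.009, 0.011, -1.0]]
ft_force: [0.1, -0.0, -1.0]
finger_gap: 0.0256
```

```bash
python3 st.py .4785 .311 .32
```

```text
t 22.2 p [0.4796 0.2494 0.3234] yaw_y 31.65217380629815 tilt [ 0.0144 -0.0017] f [ 0.109  -0.0308 -1.0309] gap 0.025566028069912247 q [ 0.2769  0.1849  1.3778 -0.0055  1.5655 -0.2755]
tool delta [0.0531 0.0313 0.0033]
```

>>> {"api": "move_arm", "payload": {"deltas": [{"dp":[0.02,0.012,0],"yaw":-4},{"dp":[0.04,0.024,0],"yaw":-8},{"dp":[0.053,0.031,0],"yaw":-12},{"dp":[0.053,0.031,0],"yaw":-16},{"dp":[0.053,0.031,0],"yaw":-17.4}]}}

```text
time: 22.62
ee_pos: [0.4776, 0.3114, 0.3221]
ee_rot: [[-0.757, 0.653, 0.012], [0.653, 0.758, -0.002], [-0.011, 0.006, -1.0]]
ft_force: [-0.1, -0.7, -1.4]
finger_gap: 0.0258
```

```bash
python3 st.py .4785 .311 .24
```

```text
t 22.6167 p [0.4776 0.3114 0.3221] yaw_y 49.252105579873906 tilt [ 0.0124 -0.0024] f [-0.0857 -0.7349 -1.3604] gap 0.025796849741952656 q [ 0.3868  0.2435  1.3067 -0.0069  1.5808 -0.4729]
tool delta [-0.0001 -0.0002  0.0821]
```

>>> {"api": "move_arm", "payload": {"deltas": [{"dp":[0,0,0.025],"yaw":0},{"dp":[0,0,0.05],"yaw":0},{"dp":[0,0,0.075],"yaw":0},{"dp":[0,0,0.1],"yaw":0},{"dp":[0,0,0.12],"yaw":0}]}}

```text
time: 23.03
ee_pos: [0.4782, 0.31, 0.1996]
ee_rot: [[-0.756, 0.655, 0.01], [0.655, 0.756, -0.004], [-0.01, 0.004, -1.0]]
ft_force: [-0.3, -1.2, -1.5]
finger_gap: 0.0259
```

```bash
python3 st.py .4785 .311 .12
```

```text
t 23.0333 p [0.4782 0.31   0.1996] yaw_y 49.08515596529872 tilt [ 0.0099 -0.0036] f [-0.3468 -1.2012 -1.5012] gap 0.025949127142974707 q [ 0.3841  0.3031  1.5217 -0.0073  1.309  -0.4707]
tool delta [0.0012 0.0007 0.0796]
```

>>> {"api": "move_arm", "payload": {"deltas": [{"dp":[0.0016,0.0014,0.005],"yaw":0},{"dp":[0.0016,0.0014,0.015],"yaw":0},{"dp":[0.0016,0.0014,0.025],"yaw":0},{"dp":[0.0016,0.0014,0.035],"yaw":0},{"dp":[0.0016,0.0014,0.045],"yaw":0}]}}

```text
time: 23.45
ee_pos: [0.4789, 0.3121, 0.1546]
ee_rot: [[-0.755, 0.655, 0.012], [0.655, 0.755, -0.003], [-0.011, 0.005, -1.0]]
ft_force: [0.7, -0.5, -1.0]
finger_gap: 0.0258
```

```bash
python3 st.py .479 .3115 .12
```

```text
t 23.45 p [0.4789 0.3121 0.1546] yaw_y 49.06270304267983 tilt [ 0.0115 -0.0029] f [ 0.6669 -0.4877 -0.9577] gap 0.025756841998195418 q [ 0.3871  0.3415  1.5824 -0.0076  1.2081 -0.4665]
tool delta [-0.0001 -0.0006  0.0346]
```

Tip is through the hole (60 mm) with no force. Lower the rest.

>>> {"api": "move_arm", "payload": {"deltas": [{"dp":[0,-0.0005,0.01],"yaw":0},{"dp":[0,-0.0005,0.02],"yaw":0},{"dp":[0,-0.0005,0.028],"yaw":0},{"dp":[0,-0.0005,0.033],"yaw":0},{"dp":[0,-0.0005,0.035],"yaw":0}]}}

```text
time: 23.87
ee_pos: [0.4786, 0.3114, 0.1194]
ee_rot: [[-0.755, 0.655, 0.01], [0.655, 0.755, -0.003], [-0.01, 0.004, -1.0]]
ft_force: [-5.1, -0.4, 13.6]
finger_gap: 0.0256
```

>>> {"api": "move_arm", "payload": {"deltas": [{"dp":[0,0,0.0005],"yaw":0},{"dp":[0,0,0.001],"yaw":0},{"dp":[0,0,0.001],"yaw":0},{"dp":[0,0,0.001],"yaw":0},{"dp":[0,0,0.001],"yaw":0}]}}

```text
time: 24.28
ee_pos: [0.4785, 0.3114, 0.1195]
ee_rot: [[-0.755, 0.655, 0.011], [0.655, 0.756, -0.004], [-0.011, 0.004, -1.0]]
ft_force: [-2.6, -1.6, 5.4]
finger_gap: 0.0259
```

```bash
python3 st.py .479 .3115 .12
```

```text
t 24.2833 p [0.4785 0.3114 0.1195] yaw_y 49.07278679622497 tilt [ 0.0109 -0.0035] f [-2.6108 -1.6345  5.4163] gap 0.025919233425973826 q [ 0.3864  0.3748  1.6272 -0.0081  1.1309 -0.4666]
tool delta [-0.0003  0.0004 -0.0005]
```

>>> {"api": "move_arm", "payload": {"deltas": [{"dp":[0,0,0],"yaw":0},{"dp":[0,0,0],"yaw":0},{"dp":[0,0,0],"yaw":0},{"dp":[0,0,0],"yaw":0},{"dp":[0,0,0],"yaw":0}], "fingers": -0.2}}

```text
time: 24.7
ee_pos: [0.4786, 0.3114, 0.1194]
ee_rot: [[-0.755, 0.655, 0.011], [0.655, 0.756, -0.003], [-0.011, 0.005, -1.0]]
ft_force: [-0.4, 0.1, -0.9]
finger_gap: 0.053
```

>>> {"api": "move_arm", "payload": {"deltas": [{"dp":[0,0,-0.015],"yaw":0},{"dp":[0,0,-0.05],"yaw":0},{"dp":[0,0,-0.09],"yaw":0},{"dp":[0,0,-0.13],"yaw":0},{"dp":[0,0,-0.17],"yaw":0}]}}

```text
time: 25.12
ee_pos: [0.4763, 0.3119, 0.291]
ee_rot: [[-0.755, 0.655, 0.01], [0.655, 0.755, -0.004], [-0.01, 0.004, -1.0]]
ft_force: [0.4, 0.5, -0.1]
finger_gap: 0.0557
```

>>> {"api": "move_arm", "payload": {"deltas": [{"dp":[-0.025,-0.025,0],"yaw":-6.4},{"dp":[-0.05,-0.05,0],"yaw":-12.8},{"dp":[-0.07,-0.07,0],"yaw":-19.2},{"dp":[-0.09,-0.09,0],"yaw":-25.6},{"dp":[-0.11,-0.11,0],"yaw":-32}]}}

```text
time: 25.53
ee_pos: [0.4872, 0.1555, 0.2918]
ee_rot: [[-0.989, 0.15, 0.011], [0.149, 0.989, -0.004], [-0.011, -0.002, -1.0]]
ft_force: [-0.6, -0.2, -0.1]
finger_gap: 0.0559
```

```bash
python3 st.py .50 .06 .29; python3 - <<'E'
from h import *
a=snap("wrist","w10"); M=np.load("pics/w10.npy")
for q in ([.4977,.0254,.1575],[.478,.311,.165]): print(proj("wrist",q,M))
E
```

```text
t 25.5333 p [0.4872 0.1555 0.2918] yaw_y 81.40089257851567 tilt [ 0.0108 -0.0036] f [-0.5637 -0.182  -0.0571] gap 0.05592023519889017 q [ 0.0939  0.1421  1.504  -0.0047  1.4851 -1.3265]
tool delta [-0.0269 -0.0925  0.0023]
[183.23541655 217.85918253]
[489.14554089 153.88769934]
```

```bash
python3 - <<'E'
from h import *
a=cv2.imread("pics/w10.png")
g=lambda c:np.clip((c.astype(float)/220)**.7*255,0,255).astype(np.uint8)
x=cv2.resize(a[188:248,153:213],(390,390),interpolation=cv2.INTER_CUBIC)
y=cv2.resize(g(a[30:220,400:590]),(400,390),interpolation=cv2.INTER_CUBIC)
M=np.load("pics/w10.npy"); p=np.array([.4977,.0254,.1575])
for q in (-9.25,80.75): print(q,proj("wrist",p+.012*np.array([np.cos(np.radians(q)),np.sin(np.radians(q)),0]),M)-proj("wrist",p,M))
cv2.imwrite("pics/last.png",np.hstack([x,y]))
E
```

```text
-9.25 [ 1.15262766 11.87611189]
80.75 [12.49752297  0.17014704]
```

View pics/last.png

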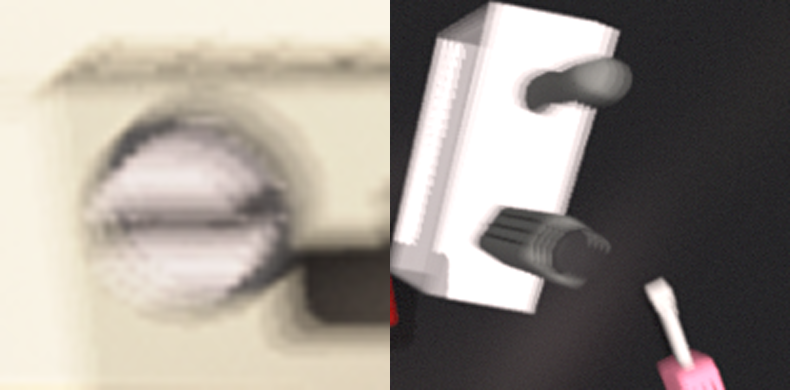

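```bash
python3 - <<'E'
from h import *
g=cv2.cvtColor(cv2.imread("pics/w10.png"),cv2.COLOR_BGR2GRAY).astype(float)
xs=range(171,192); c=[]
for x in xs:
    col=g[214:229,x]; w=np.clip(np.median(col)-col,0,None)**2; c.append((w*np.arange(214,229)).sum()/w.sum())
print(np.round(c,1), np.degrees(np.arctan(np.polyfit(list(xs),c,1)[0])))
E
```

```text
[221.9 222.1 222.1 221.8 221.7 221.6 221.5 221.6 221.6 221.6 221.6 221.6
 221.6 221.6 221.7 221.7 221.7 221.2 220.8 220.2 219.7] -3.923031827498576
```

The slot lies level in the image, along the detector's y, which is the locked direction. The driver's cap is at its expected spot, (577,254) in the crop, upright in its hole.

```bash
python3 -c "
from bench import ctrl
print(ctrl.job_done())"
```

```text
the job is handed in; nothing more can be done
None
```

The job is done and was handed in at about 25.6 s of the 72 s allowed.

- **Cover:** I lowered it by its handle along the hinge arc until it met its stop, with 16–20 N showing there, then let go.
- **Fastener:** The driver's blade reached the slot floor, with the edge reading about 152 mm above the bench. I turned it clockwise and the edge height stayed level throughout. The wrist moment rose from about 0.06 to 0.2 N m at the end, so I took that as the stop.
- **Driver:** It went back into its own hole and its shoulder met the plate at the same height as when I gripped it.

**Last checks:** In the final close-up the slot lies along the detector's y, which is the locked direction. The driver stands upright with its cap where it started, and the gripper is clear of everything.

**Two checks were less clean:**
- **Stop angle:** The moment rise came about 10° later than blade play alone explains, probably from some slip in the grip.
- **Slot angle:** A line fitted through the whole slot read −3.9°, because a shadow skewed its right end; its middle columns read level.

I did not separately measure the other items on the bench; nothing I saw suggested that any had moved.

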